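# Slide the gas bottle home in its bay and close the bar

### The arm

A 6-joint arm with a two-finger parallel gripper is mounted at the origin on the work surface. World frame = base frame: x ahead of the robot, y to its left, z up, the work surface at z = 0. Lengths are in mm, angles in degrees, forces in N, time in s.
With the tool pointing down it reaches from about 350 to 850 mm from the base axis. Payload 8.1 kg.
Tool frame: the origin (TCP) lies between the finger pads; the fingertips stand 22 mm ahead of it and the grasp point (between the pads) lies 3 mm ahead of it; z points along the fingers, y is the direction in which the jaws open and shut (so a half turn about z gives the same grasp; the last joint's range is limited). The gripper opens to 85 mm and grips with 20 to 120 N. Pads are 22 mm wide; open, the fingers measure 114 mm over their backs; the gripper's body (76 mm by 85 mm) begins 54 mm behind the grasp point. The pads swing forward as they close: fully open they stand 13 mm farther back than shut.
Start: joints at [62.716, 7.471, 85.268, -0, 87.261, -4.893], TCP at [228.536, 554.776, 253.292] pointing down, gripper open.
Joint ranges: [-169.43, 169.43], [-51.17, 129.36], [1.28, 143.12], [-76.62, 256.62], [0, 156.53], [-152.29, 152.29]. Speed limits (degrees/s): [136.94, 136.94, 159.86, 180, 180, 180].

### API

Orientations are given as [roll, pitch, yaw] about the fixed x, y, z axes, in that order (R = Rz(yaw) Ry(pitch) Rx(roll)).
In Python, from bench import r gives the robot as it stands.
- The arm moves only by the tool drive_tool, never from a script. Its argument "moves" is a list of rows, each a list of 2 entries, a list of its own where there are three numbers: the shift along the world's x, y, z in mm, then the turn about the world's z in degrees. A call has exactly 8 rows; each row is the pose to reach, as a shift and turn from the pose commanded when the call began; what a row does not reach only later rows make up. A row lasts 1/12 s, in which the tool goes at most 41.7 mm and 7.16 degrees, less where a joint would pass 70% of its speed; a pose out of reach is approached as far as the arm can. A call with a gripper value outside its range is refused whole. "fingers" is the finger opening in mm, from 0 to 85.4, set as the call begins (left out, the last holds). The fingers move at their own pace and stop on an object; "squeeze" is the grip in N (left out, the last holds). Time passes only in rows, so rows that repeat a pose let the fingers close, or fill a call up. It gives the time, the measured TCP pose, the force and the opening at its end, in the units of the state.
- r.sense(): the state, without advancing time (a new reading comes with each control period).
- r.snapshot(name): name is "scene" or "top"; returns a dict with "pixels" (384x512x3 uint8, red, green, blue), "camera_matrix" (3x3 intrinsics, pixels), "xyz" and "orientation" of the camera in the world. Camera axes: x right, y down, z forward; pixel columns grow to the right and rows downward; lengths in mm; the calibration is good to about 2 mm. A picture is of the moment at which its call begins. There is no depth.
- r.hand_in(): hands the job in, once; it reports no verdict.
The state is a dict: "time": time; "joint_pos": joint angles; "qd": joint speeds; "joint_efforts": joint torques, N m; "tool_pos": TCP position; "tcp_rot": TCP orientation; "ft_force": force on the tool from outside, world axes, zero at the start; "wrist_torque": the same for the moment, N m; "finger_gap": finger opening in mm.
Only numpy, scipy, OpenCV 4.12 (cv2) and the standard library are available. Lean on these libraries where they do the work, as an engineer would, in place of code of your own. Each camera call takes 0.05 s, during which the arm holds its last target.

### The job

Slide the tall narrow gas bottle across the bench into its docking bay, pushing it low at the foot so that it stays upright and never leaves the bench, until it is fully home and pressed gently but firmly against the sprung rubber stop. Then swing the retaining bar fully shut behind it and leave everything standing; do not disturb the spray can, the hammer or the tape roll.

Things in the scene. Friction and masses are not known exactly. Their poses are not given: they have to be found in the camera images.
- bottle: Grey gas bottle standing on the bench, 260 mm tall, 0.65 to 0.95 kg. Foot ring: dark straight cylinder, 66 mm across, bench to 36 mm up. Shell above it 58 mm across up to 195 mm, then shoulder, brass valve, black hand wheel. Origin: centre of its underside, z up. Sliding it takes 3 to 7 N at the foot; pushed higher than about 45 mm it may topple.
- bay: Docking bay fixed to the bench, no floor. Origin on the bench on its centre line; +x points into the bay, -x out of the mouth, z up. Two dark steel rails 30 mm high, inside faces at y = -38 and +38 mm, from x = -5 to 100 mm; at the mouth they flare to about 105 mm apart at x = -43 mm. Rear wall at x = 100 mm. The bottle enters along +x.
- stop: Sprung stop in the bay, same frame as the bay. A rod carries a rubber-faced plate 50 mm wide, 4 to 32 mm above the bench. Its setting varies and is not in this pose: the free face lies anywhere from x = 23 to 55 mm (bottle centre at x = -10 to +22 mm at first touch): feel for it. It gives 0.2 mm per N, at most 6 mm. Home = pressed with 4 N or more for a moment; over 20 N damages it.
- bar (a joint): Retaining bar on a vertical hinge at the bay's mouth; rad. 0 = fully shut (hard end), lying straight across the mouth and pointing to the bay's +y; at 1.57 it points out of the mouth along the bay's -x. Starts open at 1.5 to 1.8. Friction 0.08 N m: it stays where it is left.
- bar_hinge (a point): Point on the bar's hinge axis, 72 mm above the bench (the bar's mid-height), at x = -50, y = -85 mm in the bay's frame. The bar is a steel flat 8 mm thick, 66 to 78 mm above the bench, 175 mm long from the hinge.
- bar_pin (a point): Upright black pin near the bar's free end, 165 mm from the hinge axis, 12 mm in diameter, standing 49 mm above the bar's top face (its top is 127 mm above the bench). This point is on the pin's axis, 107 mm above the bench.
- spray: Bystander: spray can, 54 mm in diameter, 170 mm tall, standing; origin at the centre of its underside.
- hammer: Bystander: steel-headed hammer with a wooden handle, about 260 mm long, lying along its own x axis; origin on its underside, near the middle of its length.
- tape: Bystander: grey tape roll lying flat, 90 mm in diameter, 25 mm high; origin at the centre of its underside.

How it is judged (in metres and radians):
On the way, in this order (a step that is already met when the one before it is completed fails the run):
1. the bottle stands in the bay and presses on the stop with at least 4 N (contact force between bottle and stop above 4 N and x of bottle in the frame of bay above -0.016 m and y of bottle in the frame of bay between -0.01 and 0.01 m and value of joint bar above 0.5 rad), for 0.2 s.
2. the bar is swung shut (value of joint bar below 0.06 rad), for 0.2 s.
At the end, for the whole second after the job is handed in: The bar is shut to within 0.06 rad; the bottle stands upright (within 0.05 rad) and still on the bench inside the bay, its centre between x = -16 and +32 mm and within 10 mm of the centre line in the bay's frame (value of joint bar below 0.06 rad and x of bottle in the frame of bay between -0.016 and 0.032 m and y of bottle in the frame of bay between -0.01 and 0.01 m and angle between bottle's own z axis and vertical below 0.05 rad and height (world z) of bottle below 0.004 m and linear speed of bottle below 0.01 m/s); the robot touches nothing.
It fails at once if the bottle tips by more than 0.2 rad (angle between bottle's own z axis and vertical above 0.2 rad).
It fails at once if the bottle is lifted off the bench by more than 12 mm (height (world z) of bottle above 0.012 m).
It fails at once if the stop is pressed with more than 20 N (contact force between bottle and stop above 20 N).
It fails at once if the spray can, the hammer or the tape roll is shifted by more than 20 mm (distance of any of spray, hammer, tape from where it was at the start of the episode above 0.02 m).
It also fails if it takes over 72 s, if anything falls off the work surface, if the arm or the gripper's body presses on something with over 40 N, if the wrist force passes 120 N, or if a joint passes its speed limit or range.

## Working session

There is one attempt and no reset: what is moved stays moved. The work goes in short steps, Python scripts to look and compute and a tool call to move; the robot and the scene stay as the last step left them, time stands still between calls to the robot, and variables do not carry over. Pictures are saved under pics/ and viewed, and the job is handed in when it is done.

Besides the shell and the picture viewer there is one more tool, called after "Request:" in YAML: its name, and indented under it one key for each argument. drive_tool: Moves the arm, as the interface text tells. Its arguments: {"type":"object","properties":{"moves":{"type":"array","items":{"type":"array"}},"fingers":{"type":"number"},"squeeze":{"type":"number"}},"required":["moves"]}

```bash
ls; mkdir -p pics; python3 - <<'E'
from bench import r
import cv2
print(r.sense())
for n in("scene","top"):
    s=r.snapshot(n); cv2.imwrite(f"pics/{n}0.png",cv2.resize(s["pixels"][:,:,::-1],(768,576),interpolation=cv2.INTER_CUBIC)); print(n,s["camera_matrix"],s["xyz"],s["orientation"])
E
```

```text
pics
{'time': 0.0, 'joint_pos': array([ 6.27152771e+01,  7.51692541e+00,  8.53316238e+01, -1.37332209e-04,
        8.72605529e+01, -4.89389118e+00]), 'qd': array([-0.03121245, -0.05921078,  0.02877222,  0.01992165, -0.01526726,
       -0.08978172]), 'joint_efforts': array([ 1.06968713e-03, -5.69396603e+01, -5.00550771e+01, -5.96934069e-05,
        1.47410732e-02, -1.22252118e-05]), 'tool_pos': array([228.30138028, 554.30333263, 252.20297296]), 'tcp_rot': array([-1.79891284e+02, -9.17090828e-03,  1.57609166e+02]), 'ft_force': array([ 0.37143566,  0.66819261, -0.81726317]), 'wrist_torque': array([-0.00581461,  0.00242381,  0.00067929]), 'finger_gap': 85.08725786506618}
scene [[351.36524381   0.         248.60437504]
 [  0.         351.36524381 186.85110401]
 [  0.           0.           1.        ]] [ 909.77280839 -277.37806459  871.61990718] [-1.46068106e+02 -7.99199672e-03  5.46615170e+01]
top [[367.90897296   0.         256.3357017 ]
 [  0.         367.90897296 190.1265939 ]
 [  0.           0.           1.        ]] [ 412.35976796   29.55583063 1117.75835332] [-174.82866904    1.00876821  -90.70773846]
```

View pics/scene0.png

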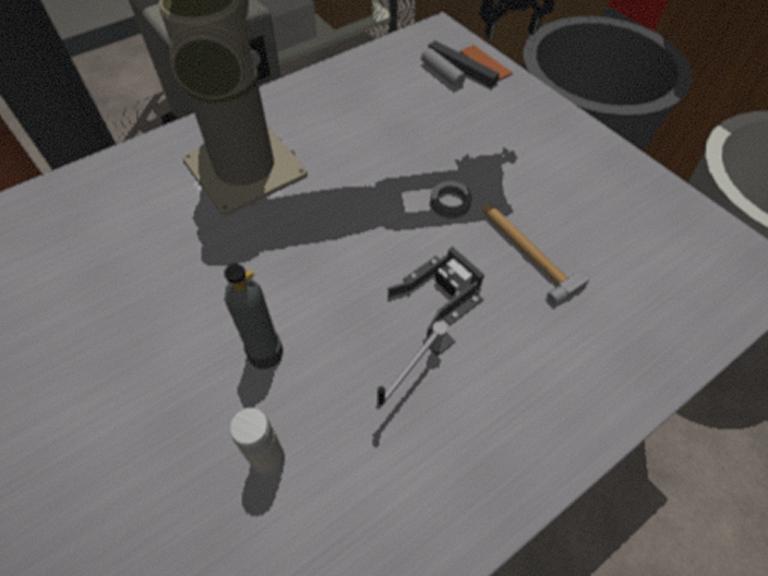

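View pics/top0.png

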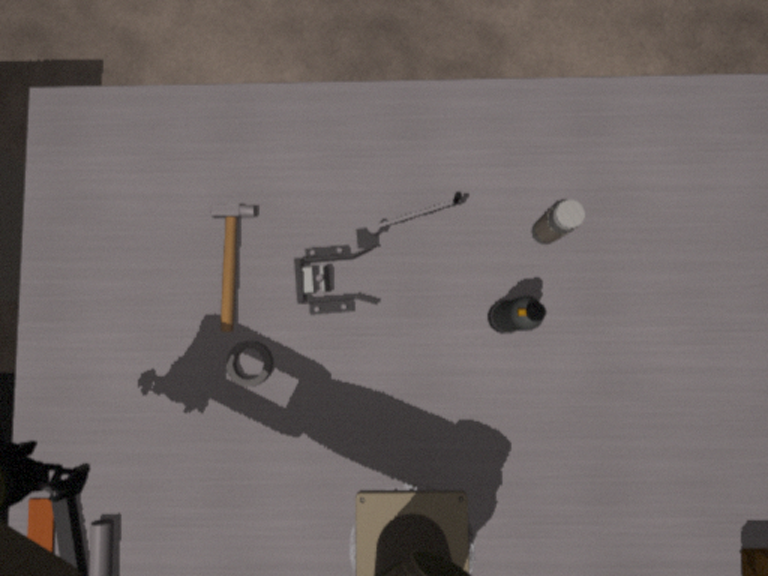

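The top view shows the bay at about (320,280) with its mouth facing right (world -y). The bottle's foot is near (505,318), the spray can near (545,230), the hammer at (230,265) and the tape at (250,362). The bar runs from (370,232) to its pin near (460,198). Next I'll zoom in to measure these.

```bash
cat > h.py <<'E'
import numpy as np,cv2
from scipy.spatial.transform import Rotation as R
def ray(s,u,v,z):
    K=s["camera_matrix"];M=R.from_euler('xyz',s["orientation"],degrees=True).as_matrix()
    d=M@np.linalg.inv(K)@[u,v,1];c=np.array(s["xyz"]);return c+d*(z-c[2])/d[2]
def proj(s,P):
    K=s["camera_matrix"];M=R.from_euler('xyz',s["orientation"],degrees=True).as_matrix()
    p=(np.atleast_2d(P)-s["xyz"])@M;p=p@K.T;return p[:,:2]/p[:,2:]
def crop(s,x0,y0,x1,y1,k,fn):
    im=s["pixels"][y0:y1,x0:x1,::-1];im=cv2.convertScaleAbs(im,alpha=1.6)
    im=cv2.resize(im,None,fx=k,fy=k,interpolation=cv2.INTER_CUBIC);cv2.imwrite(fn,im)
E
python3 - <<'E'
from bench import r
from h import *
s=r.snapshot("top");crop(s,185,115,315,215,6,"pics/t1.png");crop(s,300,115,400,235,5,"pics/t2.png")
s=r.snapshot("scene");crop(s,240,150,340,250,6,"pics/s1.png")
crop(s,130,160,230,260,6,"pics/s2.png")
E
```

```text
(no output)
```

View pics/t1.png

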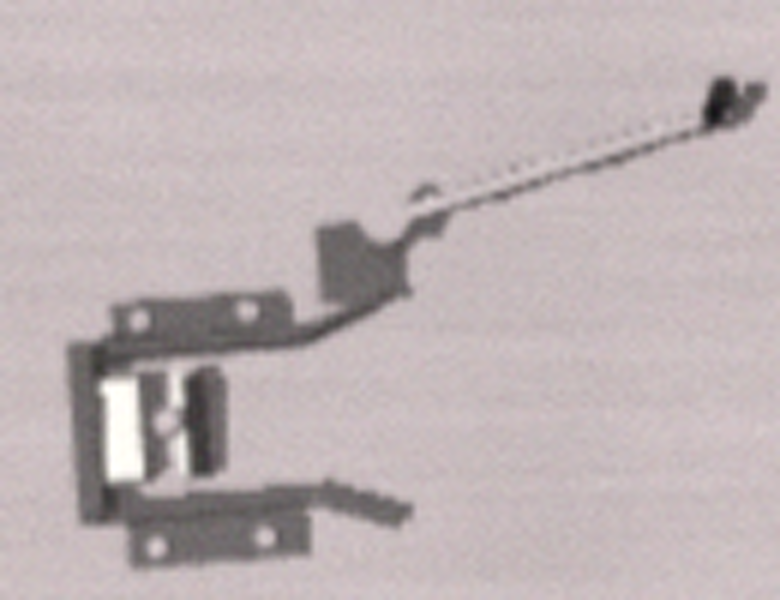

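View pics/t2.png

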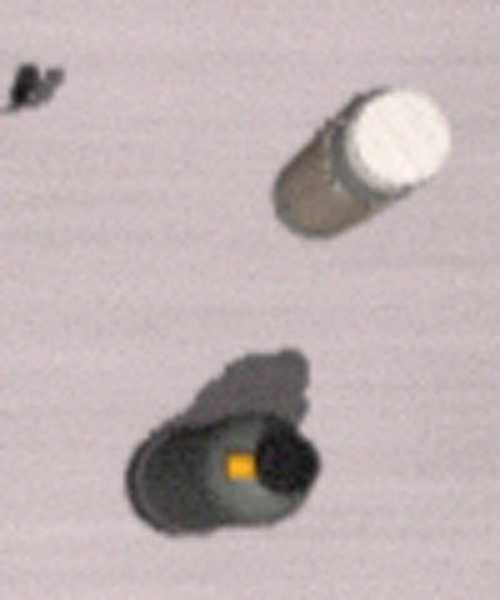

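View pics/s1.png

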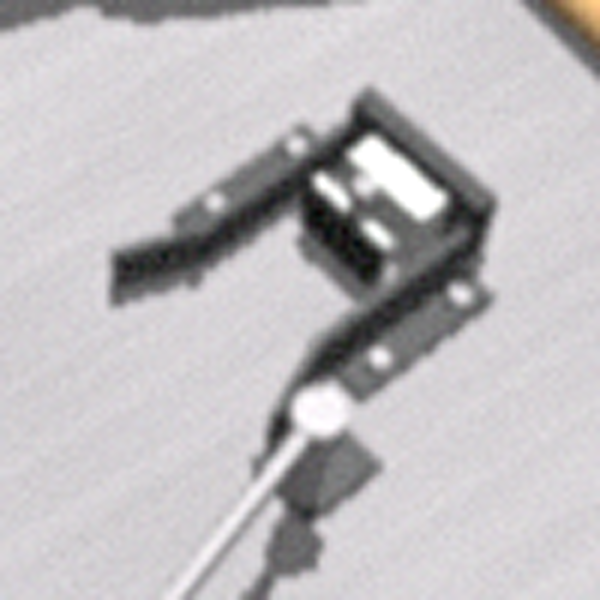

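View pics/s2.png

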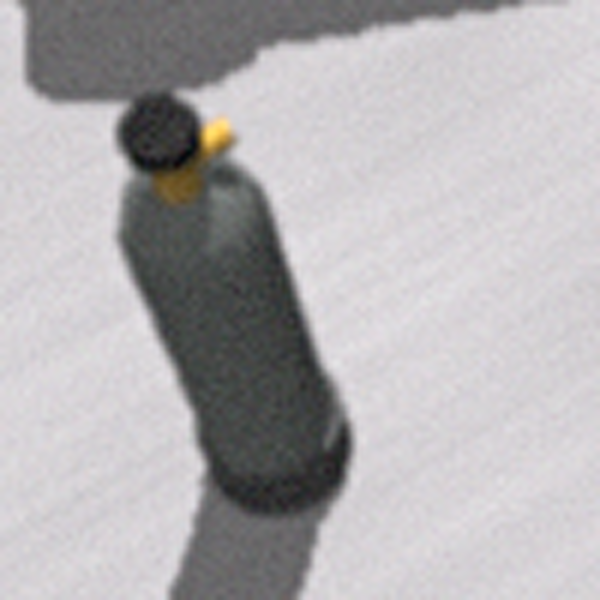

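```bash
cat > m.py <<'E'
from bench import r
from h import *
import sys
def toW(b,P):
    c,s=np.cos(b[2]),np.sin(b[2]);P=np.atleast_2d(P).astype(float);return np.c_[b[0]+c*P[:,0]-s*P[:,1],b[1]+s*P[:,0]+c*P[:,1],P[:,2]]
def lines(b,q):
    L=[]
    for z in(0,30):
        for sg in(-1,1): L.append([(100,38*sg,z),(-5,38*sg,z),(-43,52.5*sg,z)])
        L.append([(100,-38,z),(100,38,z)])
    e=lambda l:(-50+l*-np.sin(q),-85+l*np.cos(q))
    L.append([(-50,-85,78),(*e(175),78)]);L.append([(*e(165),78),(*e(165),127)])
    t=np.linspace(0,2*np.pi,24)
    L.append([(-50+9*np.cos(a),-85+9*np.sin(a),78) for a in t])
    return [toW(b,l) for l in L]
def circ(x,y,z,rad):
    t=np.linspace(0,2*np.pi,40);return np.c_[x+rad*np.cos(t),y+rad*np.sin(t),0*t+z]
def draw(name,box,k,Ls,fn):
    s=r.snapshot(name);x0,y0,x1,y1=box
    im=cv2.convertScaleAbs(s["pixels"][y0:y1,x0:x1,::-1],alpha=1.6);im=cv2.resize(im,None,fx=k,fy=k,interpolation=cv2.INTER_CUBIC)
    for L in Ls:
        p=((proj(s,L)-[x0,y0]+.5)*k).astype(int)
        cv2.polylines(im,[p],False,(0,0,255),1)
    cv2.imwrite(fn,im)
E
python3 - <<'E'
from m import *
s=r.snapshot("top")
for u,v,z in [(310,345,30),(320,488,30),(105,352,30),(110,490,30),(405,290,30),(410,505,30)]: print(ray(s,185+u/6,115+v/6,z)[:2])
print("pin top",ray(s,185+725/6,115+90/6,127)[:2],"base",ray(s,185+710/6,115+122/6,78)[:2],"hinge",ray(s,185+380/6,115+222/6,78)[:2])
print("spray top",ray(s,300+402/5,115+138/5,170)[:2])
print("wheel",ray(s,300+287/5,115+461/5,255)[:2])
print("tape",ray(s,250*2/3,362*2/3,25),"hammer",ray(s,230*2/3,215*2/3,20),ray(s,228*2/3,330*2/3,20))
s=r.snapshot("scene")
print("wheel",ray(s,130+160/6,160+130/6,255)[:2])
print("hinge",ray(s,240+320/6,150+410/6,78)[:2])
print("pin",ray(s,381/1.5,390/1.5,127)[:2])
E
```

```text
[564.69265367 105.55269767]
[493.30376909 101.1393667 ]
[562.68905647 207.80449588]
[493.73151174 205.26121135]
[591.6258616  57.9653035]
[484.2802132   56.72027849]
pin top [665.66653983 -91.7001082 ] base [662.71792257 -90.15692325] hinge [616.72705077  68.28181037]
spray top [ 618.00055142 -279.17292563]
wheel [ 447.33923489 -191.6064538 ]
tape [363.11153301 314.73386877  25.        ] hammer [659.46451523 359.71235551  20.        ] [426.64327035 360.68956647  20.        ]
wheel [ 446.93568504 -189.86034414]
hinge [620.17291101  68.88143283]
pin [669.28865051 -91.91711628]
```

```bash
cat > o.py <<'E'
from m import *
def go(b,q,bot,sp,tag):
    Ls=lines(b,np.radians(q)) 
    Bt=[circ(*bot,0,33),circ(*bot,36,33),circ(*bot,195,29)];Sp=[circ(*sp,0,27),circ(*sp,170,27)]
    draw("top",(185,115,315,215),6,Ls,f"pics/{tag}a.png")
    draw("top",(300,115,400,235),5,Bt+Sp,f"pics/{tag}b.png")
    draw("scene",(240,150,340,270),6,Ls,f"pics/{tag}c.png")
    draw("scene",(130,160,230,330),4,Bt+Sp,f"pics/{tag}d.png")
E
python3 - <<'E'
from o import *
go((531,113,np.radians(91.5)),90+19,(447,-190.5),(618,-279),"o1")
E
```

```text
(no output)
```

View pics/o1a.png

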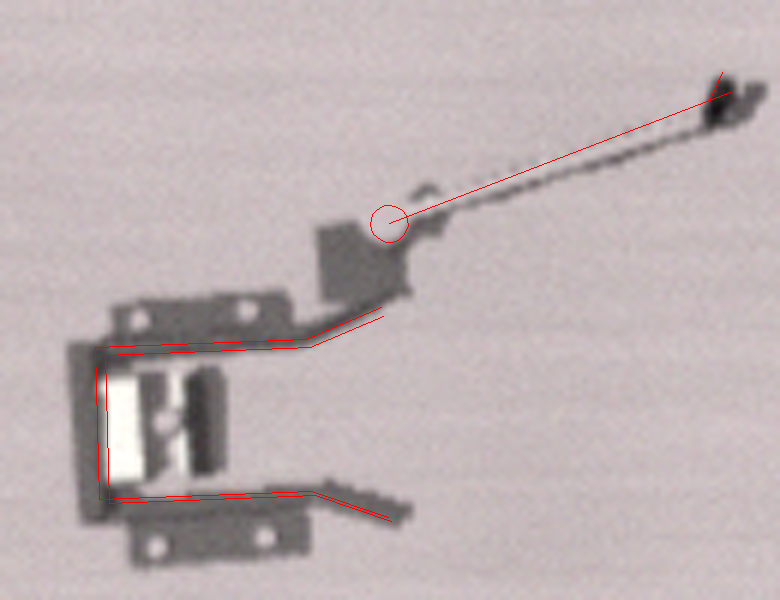

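View pics/o1b.png

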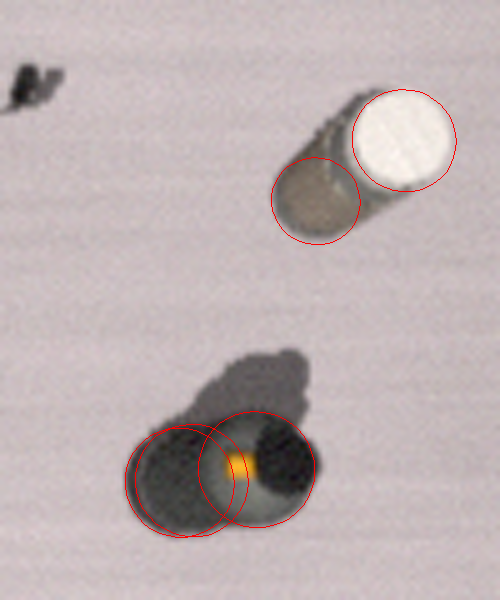

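View pics/o1c.png

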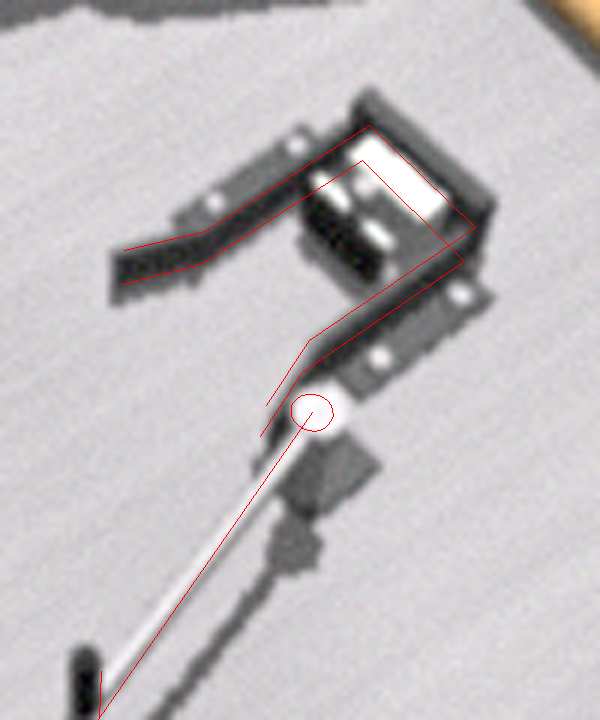

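View pics/o1d.png

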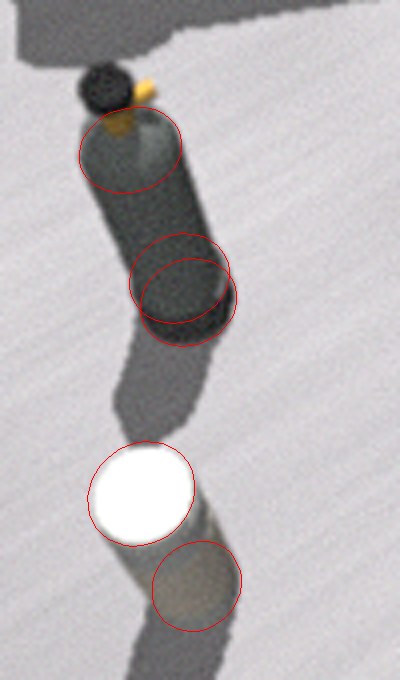

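```bash
python3 - <<'E'
from m import *
s=r.snapshot("top")
def a(p,q,z=3):
    P,Q=[ray(s,185+u[0]/6-.5+.08,115+u[1]/6-.5+.08,z)[:2] for u in(p,q)];d=P-Q;print(P,Q,np.linalg.norm(d),np.degrees(np.arctan2(d[1],d[0])))
a((139,319),(247,310));a((157,546),(265,537));a((157,546),(139,319));a((265,537),(247,310));a((85,522),(68,345),30)
s=r.snapshot("scene")
def a(p,q,z=3):
    P,Q=[ray(s,240+u[0]/6-.5,150+u[1]/6-.5,z)[:2] for u in(p,q)];d=P-Q;print(P,Q,np.linalg.norm(d),np.degrees(np.arctan2(d[1],d[0])))
a((298,146),(215,202));a((462,294),(380,357));a((298,146),(462,294));a((215,202),(380,357))
E
```

```text
[584.48905423 196.11127263] [588.30048149 140.80061177] 55.4418270128546 93.94198904858104
[468.2955208  187.02426403] [472.12851498 132.2397355 ] 54.918452366000636 94.00217178980668
[468.2955208  187.02426403] [584.48905423 196.11127263] 116.54832018298433 -175.52823937361399
[472.12851498 132.2397355 ] [588.30048149 140.80061177] 116.486970967831 -175.78541108018192
[479.29240822 218.90481103] [567.76552889 227.56235417] 88.89570369658988 -174.41111135440363
[465.69968553 189.58455682] [468.64257875 133.87600545] 55.78622872747141 93.02393026627819
[580.95360574 198.50614088] [585.01762229 143.05607869] 55.59879159716989 94.19179700442692
[465.69968553 189.58455682] [580.95360574 198.50614088] 115.59870581301901 -175.57367080722466
[468.64257875 133.87600545] [585.01762229 143.05607869] 116.73656027051484 -175.48964706410814
```

```bash
python3 - <<'E'
from o import *
go((530,113,np.radians(94.1)),102.7,(447,-190.5),(617,-279),"o2")
E
```

```text
(no output)
```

View pics/o2a.png

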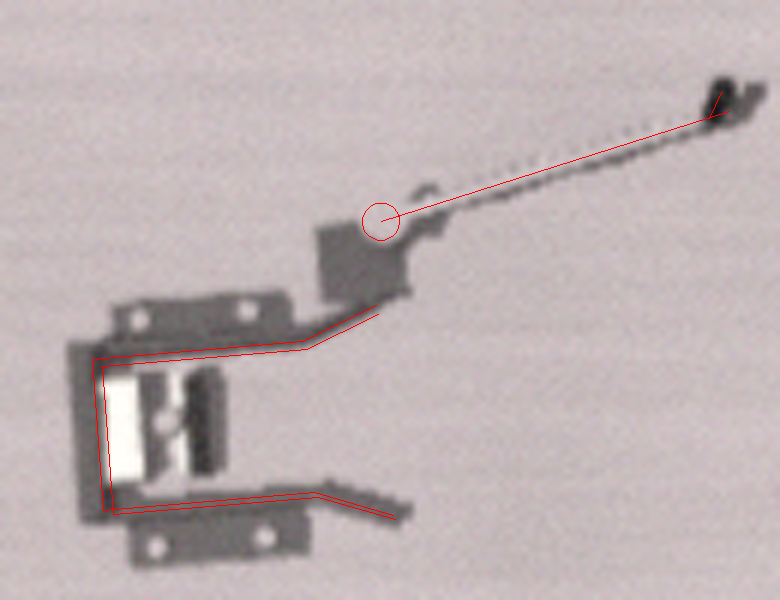

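View pics/o2c.png

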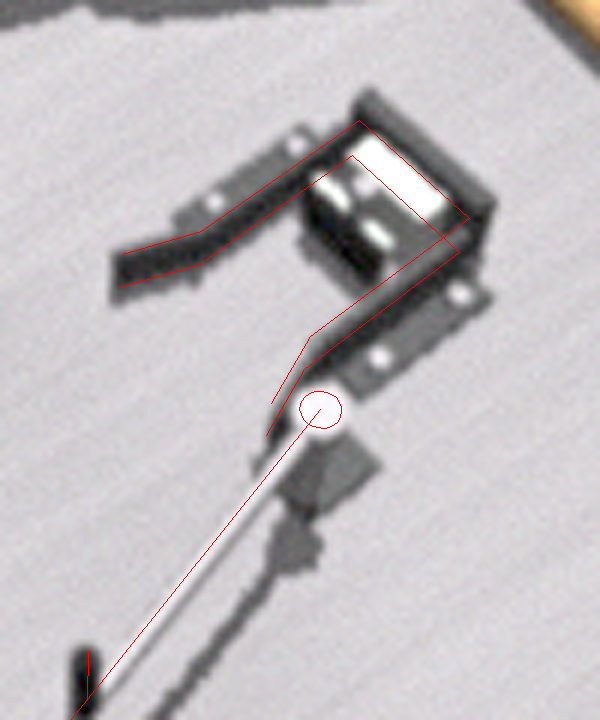

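Bay pose is about (531.5, 113) with yaw 94.1°, and the bar is about 1.79 rad open. The bottle is at (447, -190.5), the spray can at (617, -279), and the stop face looks like bay x≈35. I'll move behind the bottle with the gripper open and push with the back of one finger.

Request:
drive_tool:
  moves:
    - [[30,-35,10],0]
    - [[60,-70,20],0]
    - [[90,-105,30],0]
    - [[120,-140,40],0]
    - [[150,-175,50],0]
    - [[180,-210,60],0]
    - [[200,-245,60],0]
    - [[210,-280,60],0]
  fingers: 85

```text
time: 1.47
tool_pos: [430.0, 295.9, 313.3]
tcp_rot: [179.9, 0.1, 157.6]
ft_force: [1.5, 0.4, -0.1]
finger_gap: 85.1
```

Request:
drive_tool:
  moves:
    - [[0,-40,0],0]
    - [[0,-80,0],0]
    - [[0,-120,0],0]
    - [[0,-160,0],0]
    - [[0,-200,0],0]
    - [[0,-240,0],0]
    - [[0,-280,0],0]
    - [[0,-320,0],0]

```text
time: 2.13
tool_pos: [427.9, -24.6, 312.6]
tcp_rot: [180.0, 0.1, 157.6]
ft_force: [0.6, 0.3, 0.1]
finger_gap: 85.4
```

Request:
drive_tool:
  moves:
    - [[0,-40,0],0]
    - [[-5,-80,0],0]
    - [[-10,-120,0],0]
    - [[-15,-160,0],0]
    - [[-20,-200,0],0]
    - [[-30,-235,0],0]
    - [[-40,-254,0],0]
    - [[-40,-254,0],0]

```text
time: 2.8
tool_pos: [386.4, -280.3, 311.9]
tcp_rot: [-179.9, -0.0, 157.4]
ft_force: [0.2, -0.1, -0.9]
finger_gap: 85.0
```

Request:
drive_tool:
  moves:
    - [[0,0,0],0]
    - [[0,0,0],-2]
    - [[0,0,-40],-2]
    - [[0,0,-80],-2]
    - [[0,0,-120],-2]
    - [[0,0,-150],-2]
    - [[0,0,-150],-2]
    - [[0,0,-150],-2]

```text
time: 3.47
tool_pos: [387.8, -274.9, 161.2]
tcp_rot: [179.9, -0.2, 155.7]
ft_force: [-0.5, 0.1, 1.1]
finger_gap: 85.0
```

```bash
python3 - <<'E'
from bench import r
from h import *
t=r.sense();print(t["tool_pos"],t["tcp_rot"])
s=r.snapshot("scene");crop(s,60,130,260,280,4,"pics/g1.png")
E
```

```text
[ 387.84111977 -274.90721658  161.24754194] [179.92260336  -0.20268491 155.69218629]
```

View pics/g1.png

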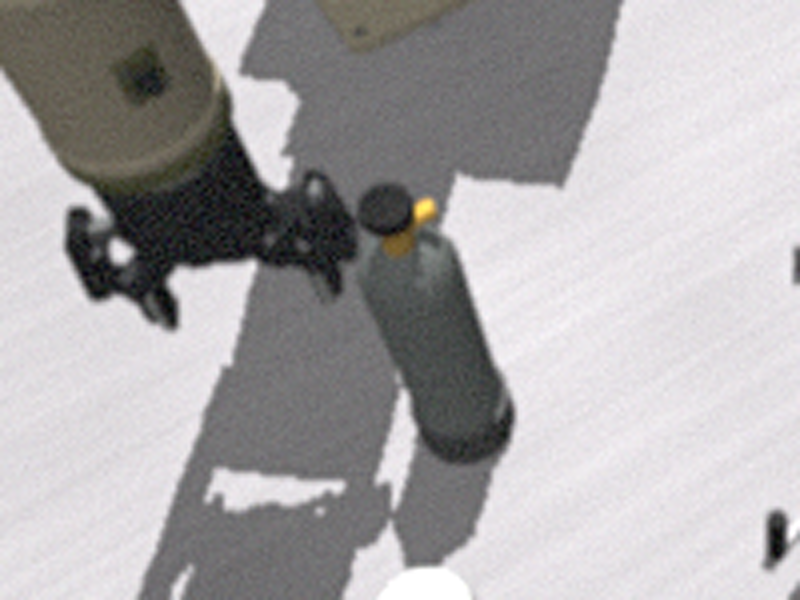

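```bash
cat > g.py <<'E'
from m import *
t=r.sense();T=R.from_euler('xyz',t["tcp_rot"],degrees=True).as_matrix();p=t["tool_pos"]
W=lambda P:np.array(P,float)@T.T+p
Ls=[]
for y in(42.5,57):
    for sg in(1,-1):
        Ls.append(W([(0,sg*y,22),(0,sg*y,-51)]))
for z in(22,3,-20,-51): Ls.append(W([(0,-57,z),(0,57,z)]))
draw("scene",(70,165,165,225),8,Ls,"pics/g2.png")
draw("top",(300,190,400,290),6,Ls,"pics/g3.png")
E
python3 g.py
```

```text
(no output)
```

View pics/g2.png

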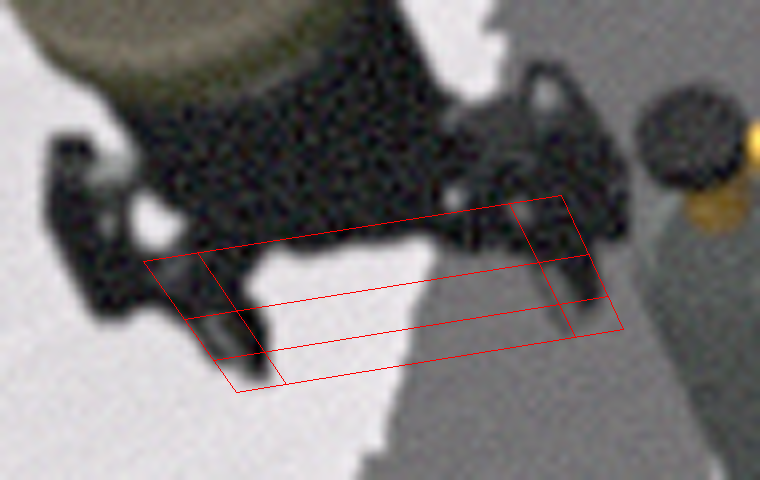

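View pics/g3.png

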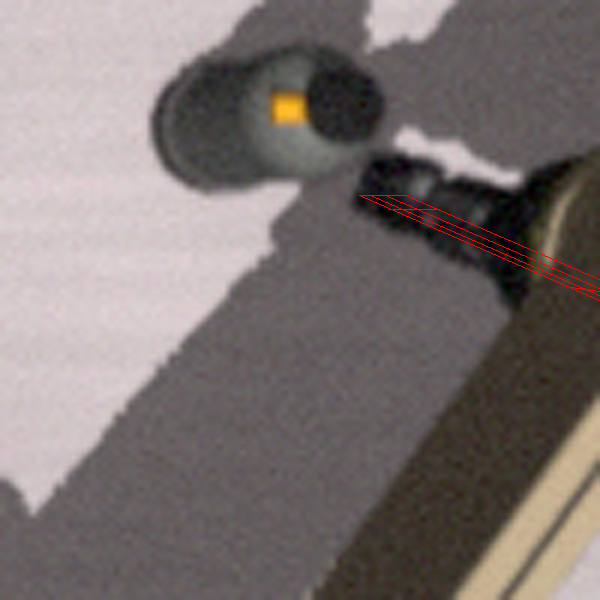

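The image (g2) shows the knuckles sticking out past the fingertip backs: knuckle bottom at (105,318), tip at (260,378). They would touch the shell above the foot ring, so I need the gripper's real shape. I'll move to a spot with a clear view.

Request:
drive_tool:
  moves:
    - [[0,0,41],0]
    - [[0,0,82],0]
    - [[0,0,123],0]
    - [[5,0,164],-3]
    - [[40,20,175],-9]
    - [[75,40,180],-15]
    - [[110,60,180],-20]
    - [[145,80,180],-20]

```text
time: 4.28
tool_pos: [535.8, -196.1, 346.9]
tcp_rot: [179.9, 0.4, 135.2]
ft_force: [0.1, -0.5, -0.6]
finger_gap: 84.6
```

Request:
drive_tool:
  moves:
    - [[35,10,0],0]
    - [[70,20,0],0]
    - [[100,20,0],0]
    - [[100,20,0],0]
    - [[100,20,0],0]
    - [[100,20,0],0]
    - [[100,20,0],0]
    - [[100,20,0],0]

```text
time: 4.95
tool_pos: [632.8, -177.2, 344.4]
tcp_rot: [179.9, 0.1, 135.6]
ft_force: [-0.5, 0.7, -0.4]
finger_gap: 85.2
```

```bash
cat > g.py <<'E'
from m import *
import sys
t=r.sense();T=R.from_euler('xyz',t["tcp_rot"],degrees=True).as_matrix();p=t["tool_pos"];print(p,t["tcp_rot"])
W=lambda P:np.array(P,float)@T.T+p
Ls=[]
for y in(42.5,57):
    for sg in(1,-1):
        Ls.append(W([(0,sg*y,22),(0,sg*y,-51)]))
for z in(22,3,-20,-51): Ls.append(W([(0,-57,z),(0,57,z)]))
s=r.snapshot("scene");c=proj(s,p)[0].astype(int);print(c)
b=(c[0]-60,c[1]-60,c[0]+60,c[1]+35)
b=(max(0,b[0]),max(0,b[1]),b[2],b[3])
draw("scene",b,6,Ls,sys.argv[1]+"a.png")
draw("scene",b,6,[],sys.argv[1]+"b.png")
E
python3 g.py pics/h1
```

```text
[ 632.75733458 -177.23842368  344.3523038 ] [1.79936575e+02 1.49916327e-01 1.35559658e+02]
[202 221]
```

View pics/h1a.png

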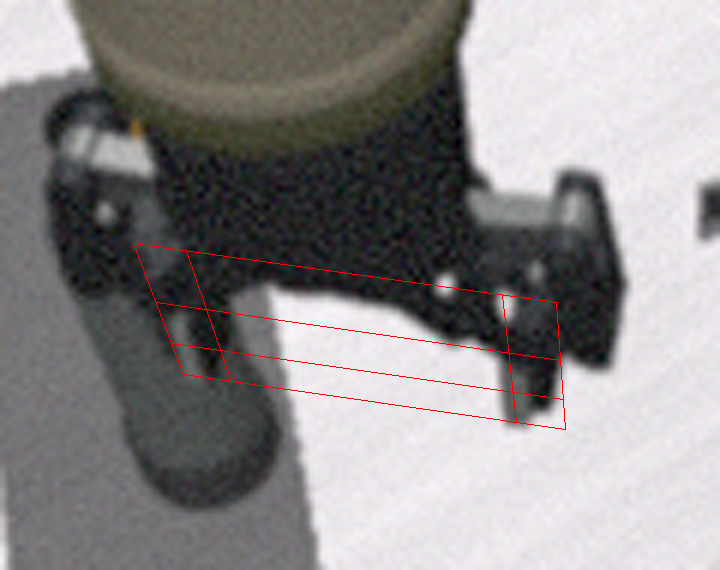

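View pics/h1b.png

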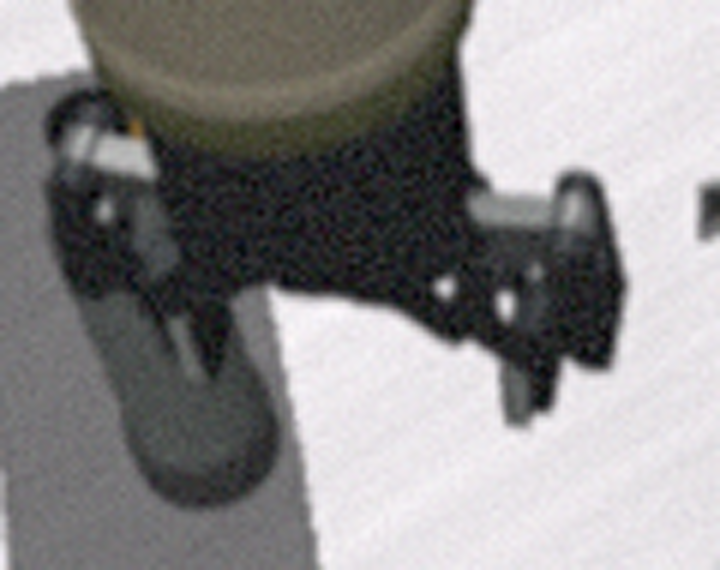

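Request:
drive_tool:
  moves:
    - [[0,0,0],-7]
    - [[0,0,0],-14]
    - [[0,0,0],-21]
    - [[0,0,0],-28]
    - [[0,0,0],-35]
    - [[0,0,0],-42]
    - [[0,0,0],-49]
    - [[0,0,0],-56]

```text
time: 5.77
tool_pos: [632.9, -176.9, 342.6]
tcp_rot: [180.0, 0.0, 79.2]
ft_force: [-0.5, -0.6, 0.1]
finger_gap: 85.0
```

Request:
drive_tool:
  moves:
    - [[0,0,0],-7]
    - [[0,0,0],-14]
    - [[0,0,0],-21]
    - [[0,0,0],-28]
    - [[0,0,0],-34]
    - [[0,0,0],-34]
    - [[0,0,0],-34]
    - [[0,0,0],-34]

```text
time: 6.43
tool_pos: [633.1, -176.9, 342.4]
tcp_rot: [180.0, -0.0, 45.8]
ft_force: [0.7, -0.0, 0.8]
finger_gap: 85.5
```

```bash
cat > g2.py <<'E'
from m import *
import sys
t=r.sense();T=R.from_euler('xyz',t["tcp_rot"],degrees=True).as_matrix();p=t["tool_pos"];print(p,t["tcp_rot"])
W=lambda P:np.array(P,float)@T.T+p
Ls=[]
s=r.snapshot("scene")
# near finger sign
near=min((1,-1),key=lambda k:np.linalg.norm(W([0,k*60,0])-s["xyz"]));print("near",near)
for x in(-38,-11,11,38): Ls.append(W([(x,near*70,10),(x,near*70,-60)]))
for z in(10,-20,-42,-60): Ls.append(W([(-38,near*70,z),(38,near*70,z)]))
for x in(-38,38): Ls.append(W([(x,near*42.5,-51),(x,near*42.5,-90)]))
Ls.append(W([(-38,near*42.5,-51),(38,near*42.5,-51)]))
c=proj(s,p)[0].astype(int)
b=(c[0]-60,max(0,c[1]-60),c[0]+60,c[1]+35)
draw("scene",b,6,Ls,sys.argv[1]+"a.png");draw("scene",b,6,[],sys.argv[1]+"b.png")
E
python3 g2.py pics/i1
```

```text
[ 633.13004338 -176.87491236  342.41284381] [ 1.79985186e+02 -5.00354877e-03  4.58021115e+01]
near 1
```

View pics/i1a.png

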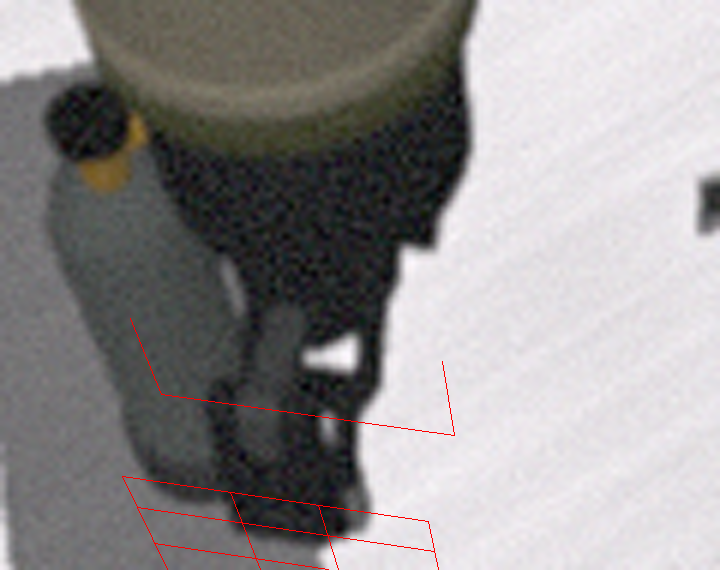

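View pics/i1b.png

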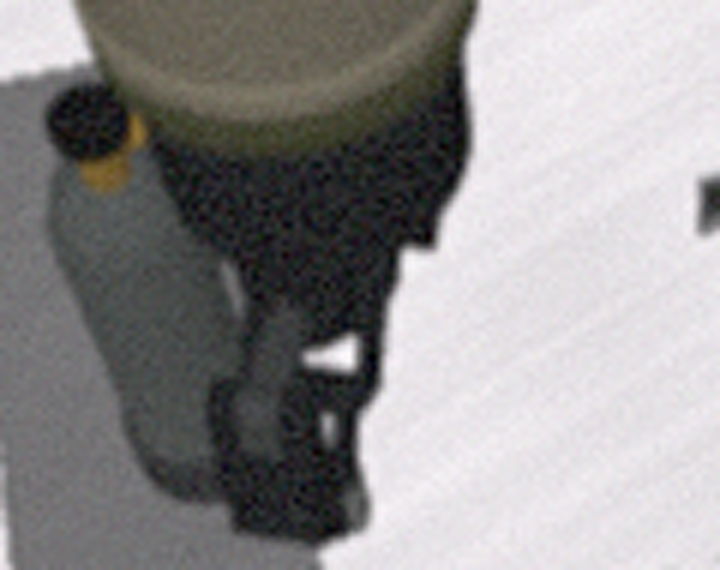

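The gripper image shows this is a linkage gripper: pad backs at about y=55, with knuckles bulging to about 74 some 30–50 mm above the tips. Pushing jaw-on would hit the shell too high. I'll push along tool x with the flank of the open finger and the bottle offset about 73 mm along tool y. There the flank is vertical, reaches below the ring's top edge, and the gripper body clears the shell.

Request:
drive_tool:
  moves:
    - [[-38,-8,0],4]
    - [[-76,-16,0],8]
    - [[-114,-24,0],12]
    - [[-152,-32,0],16]
    - [[-190,-40,0],20]
    - [[-228,-48,0],24]
    - [[-260,-56,0],26]
    - [[-278,-60,0],26]

```text
time: 7.25
tool_pos: [352.7, -237.2, 342.5]
tcp_rot: [180.0, 0.1, 71.8]
ft_force: [0.2, 0.4, -0.2]
finger_gap: 84.9
```

Request:
drive_tool:
  moves:
    - [[0,0,0],0]
    - [[0,0,-35],0]
    - [[0,0,-70],0]
    - [[0,0,-105],0]
    - [[0,0,-140],0]
    - [[0,0,-170],0]
    - [[0,0,-170],0]
    - [[0,0,-170],0]

```text
time: 7.92
tool_pos: [354.7, -235.8, 171.2]
tcp_rot: [-179.8, -0.1, 71.7]
ft_force: [-0.4, -0.3, 0.8]
finger_gap: 85.1
```

Request:
drive_tool:
  moves:
    - [[0,0,-35],0]
    - [[0,0,-70],0]
    - [[0,0,-100],0]
    - [[0,0,-125],0]
    - [[0,0,-140],0]
    - [[0,0,-148],0]
    - [[0,0,-151],0]
    - [[0,0,-151],0]

```text
time: 8.58
tool_pos: [356.6, -237.7, 22.6]
tcp_rot: [179.9, 0.0, 71.6]
ft_force: [0.7, -0.5, -0.0]
finger_gap: 84.7
```

```bash
python3 - <<'E'
from bench import r
from h import *
t=r.sense();print(t["tool_pos"],t["tcp_rot"],t["ft_force"])
s=r.snapshot("scene");crop(s,80,110,230,270,5,"pics/j1.png")
s=r.snapshot("top");crop(s,290,170,410,290,5,"pics/j2.png")
E
```

```text
[ 356.55893644 -237.69654663   22.6432707 ] [1.79894281e+02 4.02881779e-02 7.16227286e+01] [ 0.73526028 -0.53909019 -0.031679  ]
```

View pics/j1.png

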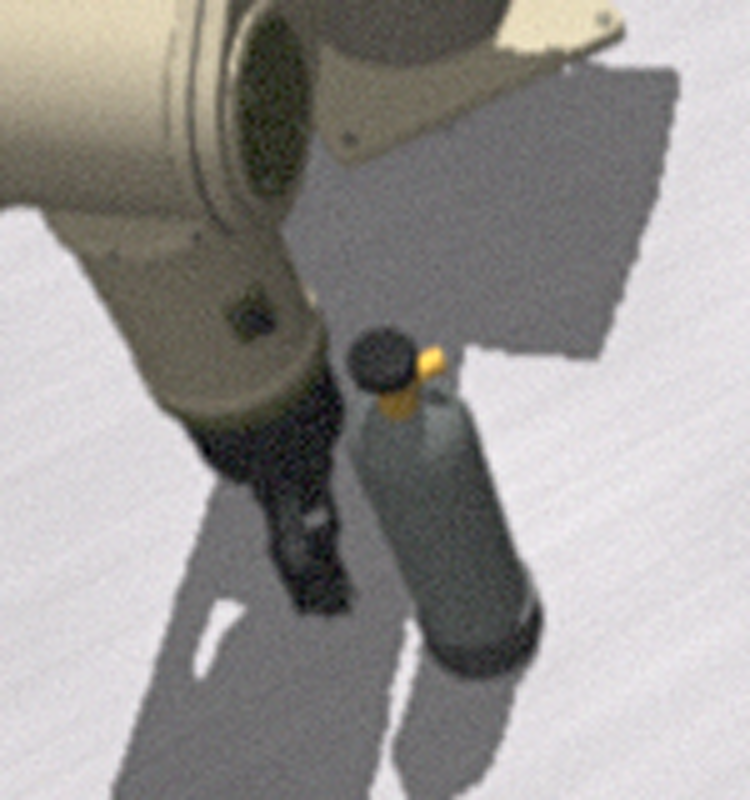

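View pics/j2.png

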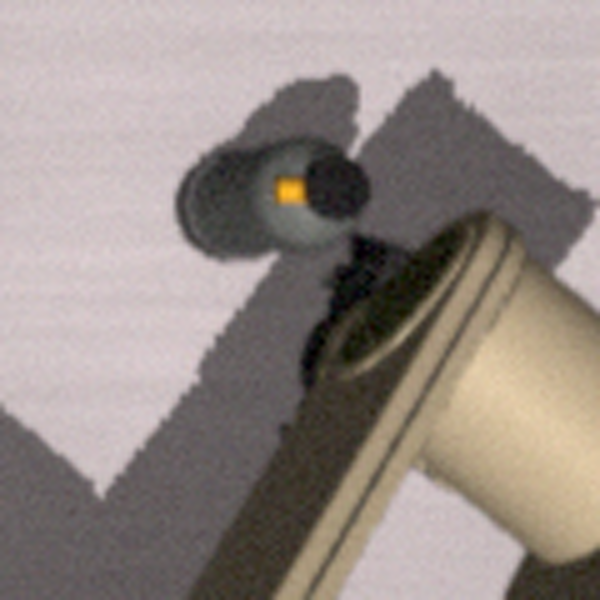

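The bottle stands clear ahead of the finger: foot near (485,645) in j1, finger bottom near (325,605). I'll lower a bit more and then creep into contact.

Request:
drive_tool:
  moves:
    - [[0,0,-3],0]
    - [[0,0,-6],0]
    - [[0,0,-8],0]
    - [[0,0,-9],0]
    - [[0,0,-10],0]
    - [[0,0,-10],0]
    - [[0,0,-10],0]
    - [[0,0,-10],0]

```text
time: 9.35
tool_pos: [355.3, -236.8, 11.2]
tcp_rot: [180.0, 0.0, 71.6]
ft_force: [0.4, -0.1, 0.4]
finger_gap: 84.8
```

Request:
drive_tool:
  moves:
    - [[2,5,0],0]
    - [[4,10,0],0]
    - [[5,14,0],0]
    - [[6,16,0],0]
    - [[6,18,0],0]
    - [[7,20,0],0]
    - [[7,22,0],0]
    - [[7,22,0],0]

```text
time: 10.02
tool_pos: [362.3, -214.4, 11.1]
tcp_rot: [-180.0, -0.0, 71.6]
ft_force: [0.2, 1.0, 0.1]
finger_gap: 85.0
```

Request:
drive_tool:
  moves:
    - [[0,1,0],0]
    - [[1,2,0],0]
    - [[1,4,0],0]
    - [[2,5,0],0]
    - [[2,6,0],0]
    - [[3,7,0],0]
    - [[3,8,0],0]
    - [[3,9,0],0]

```text
time: 10.68
tool_pos: [365.5, -206.2, 11.4]
tcp_rot: [180.0, 0.0, 71.6]
ft_force: [-2.2, -3.5, 0.8]
finger_gap: 84.9
```

```bash
python3 - <<'E'
from bench import r
from h import *
t=r.sense();print(t["tool_pos"],t["tcp_rot"],t["ft_force"])
s=r.snapshot("scene");crop(s,80,140,230,260,5,"pics/k1.png")
print(ray(s,*(0,0),255)[:2]*0)
E
```

```text
[ 365.45447439 -206.19900248   11.3973307 ] [1.79969543e+02 4.18738172e-02 7.15926665e+01] [-2.18629548 -3.54809763  0.80325092]
[-0. -0.]
```

View pics/k1.png

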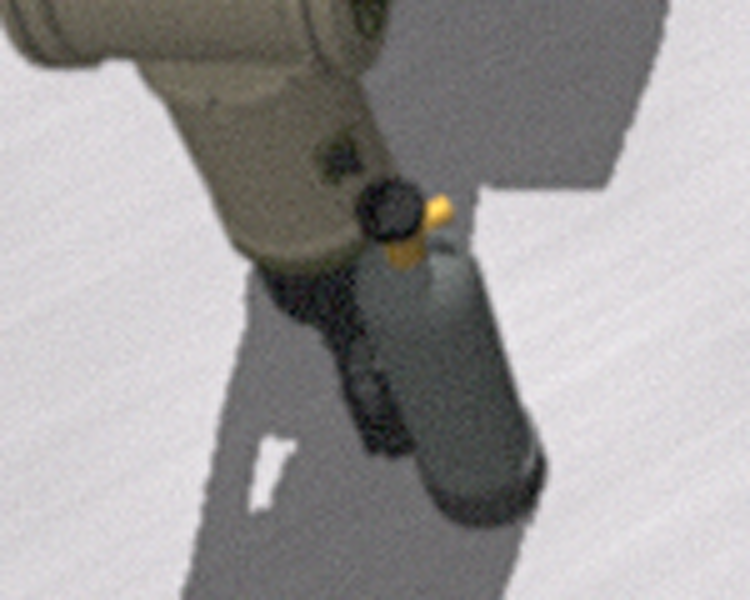

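Contact shows about 4 N with the bottle upright. I'll push a little and check for tilt.

Request:
drive_tool:
  moves:
    - [[1,2,0],0]
    - [[2,3,0],0]
    - [[2,5,0],0]
    - [[3,7,0],0]
    - [[4,9,0],0]
    - [[5,11,0],0]
    - [[6,13,0],0]
    - [[7,15,0],0]

```text
time: 11.4
tool_pos: [372.5, -190.5, 11.2]
tcp_rot: [180.0, 0.0, 71.6]
ft_force: [-1.9, -4.1, 2.2]
finger_gap: 85.0
```

```bash
cat > b.py <<'E'
from m import *
import sys
def find(tag):
    t=r.sense();print("tcp",t["tool_pos"].round(1),"yaw",t["tcp_rot"][2].round(1),"F",t["ft_force"].round(1),"t",round(t["time"],2))
    s=r.snapshot("scene");im=s["pixels"].astype(int)
    # brass valve: yellow
    m=((im[:,:,0]-im[:,:,2])>60)&(im[:,:,0]>90); m[:, :60]=0
    return s
def check(bx,by,tag):
    Ls=[circ(bx,by,0,33),circ(bx,by,36,33),circ(bx,by,195,29),circ(bx,by,258,15)]
    for n in("scene","top"):
        s=r.snapshot(n);c=proj(s,[bx,by,120])[0].astype(int);b=(max(0,c[0]-50),max(0,c[1]-50),c[0]+50,c[1]+50)
        draw(n,b,5,Ls,f"pics/{tag}{n}.png")
    a=cv2.imread(f"pics/{tag}scene.png");b=cv2.imread(f"pics/{tag}top.png");h=min(a.shape[0],b.shape[0]);im=np.hstack([a[:h],b[:h]])
    im=cv2.resize(im,None,fx=.79,fy=.79,interpolation=cv2.INTER_AREA);cv2.imwrite(f"pics/{tag}.png",im)
    t=r.sense();p=t["tool_pos"];y=np.radians(t["tcp_rot"][2]);d=np.array([bx,by])-p[:2]
    print("tcp",p.round(1),"yaw",t["tcp_rot"][2].round(1),"F",t["ft_force"].round(1),"t",round(t["time"],2),"bottle in tool",d@[np.cos(y),np.sin(y)],d@[np.sin(y),-np.cos(y)])
    B=(531.5,113,np.radians(94.1));d=np.array([bx,by])-B[:2];c,s_=np.cos(B[2]),np.sin(B[2]);print("bottle in bay",d@[c,s_],d@[-s_,c])
E
python3 -c "
from b import *
check(454,-175,'l1')"
```

```text
tcp [ 372.2 -190.3   10.9] yaw 71.6 F [-0.6 -0.8  0. ] t 11.6 bottle in tool 40.32872729331242 72.84973483898573
bottle in bay -281.7218935483287 97.89292464496168
```

View pics/l1.png

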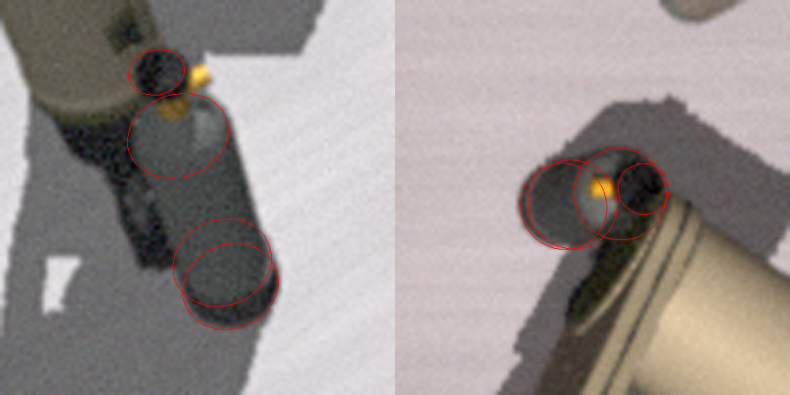

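Request:
drive_tool:
  moves:
    - [[1,3,0],0]
    - [[3,7,0],0]
    - [[5,12,0],0]
    - [[7,17,0],0]
    - [[9,22,0],0]
    - [[11,27,0],0]
    - [[13,31,0],0]
    - [[14,33,0],0]

```text
time: 12.27
tool_pos: [386.5, -157.1, 11.2]
tcp_rot: [-180.0, -0.0, 71.6]
ft_force: [-1.6, -3.8, 0.5]
finger_gap: 84.6
```

```bash
python3 -c "
from b import *
check(469,-141,'l2')"
```

```text
tcp [ 386.2 -157.4   11. ] yaw 71.6 F [-0.2 -0.3 -0.6] t 12.47 bottle in tool 41.63939750579499 73.44142183672352
bottle in bay -248.8813685936669 80.5003997936862
```

View pics/l2.png

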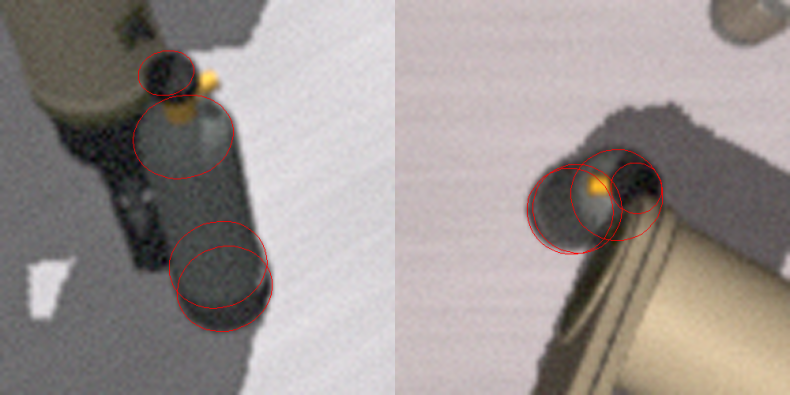

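Request:
drive_tool:
  moves:
    - [[2,4,0],0]
    - [[4,9,0],0]
    - [[6,14,0],0]
    - [[9,20,0],0]
    - [[12,26,0],0]
    - [[14,32,0],0]
    - [[17,37,0],0]
    - [[18,41,0],0]

```text
time: 13.13
tool_pos: [404.7, -116.0, 11.2]
tcp_rot: [180.0, -0.0, 71.6]
ft_force: [-2.3, -3.2, 1.2]
finger_gap: 85.0
```

```bash
python3 -c "
from b import *
check(488,-99.5,'l3')"
```

```text
tcp [ 404.4 -116.3   11.1] yaw 71.7 F [-1.2  0.2  0.4] t 13.33 bottle in tool 42.25098004973028 74.09363768836316
bottle in bay -208.84602754435375 58.581880978191805
```

View pics/l3.png

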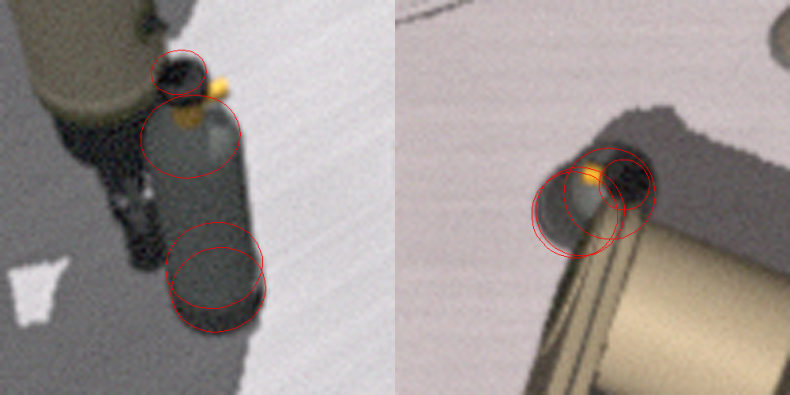

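Request:
drive_tool:
  moves:
    - [[-1,-4,0],0]
    - [[-2,-6,0],0]
    - [[1,-7,0],0]
    - [[4,-8,0],0]
    - [[6,-9,0],0]
    - [[6,-6,0],0]
    - [[7,-4,0],0]
    - [[7,-2,0],0]

```text
time: 14.0
tool_pos: [411.5, -118.8, 11.2]
tcp_rot: [180.0, 0.0, 71.6]
ft_force: [-2.0, -3.9, 0.0]
finger_gap: 85.1
```

Request:
drive_tool:
  moves:
    - [[1,3,0],0]
    - [[3,8,0],0]
    - [[5,13,0],0]
    - [[7,18,0],0]
    - [[9,23,0],0]
    - [[11,28,0],0]
    - [[13,33,0],0]
    - [[14,36,0],0]

```text
time: 14.67
tool_pos: [425.6, -82.1, 11.2]
tcp_rot: [-180.0, -0.0, 71.6]
ft_force: [-1.4, -4.4, 0.5]
finger_gap: 85.2
```

```bash
python3 -c "
from b import *
check(506,-65,'l4')"
```

```text
tcp [425.3 -82.3  11. ] yaw 71.7 F [-0.3  0.3  0. ] t 14.87 bottle in tool 41.790150068830336 71.19030512546777
bottle in bay -175.72127453122454 38.16128505595715
```

View pics/l4.png

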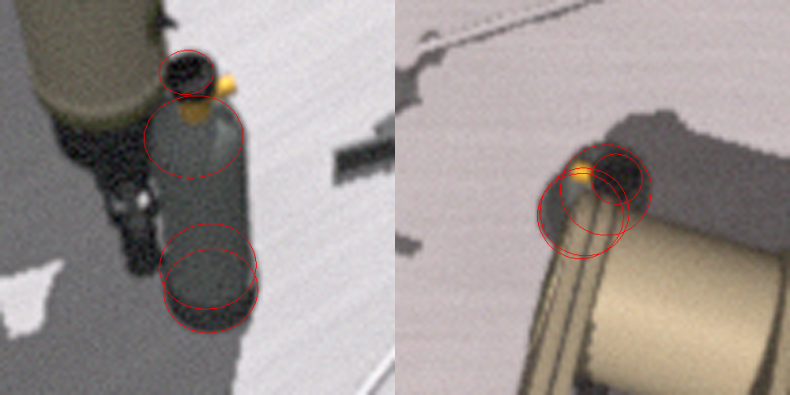

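Request:
drive_tool:
  moves:
    - [[1,3,0],0]
    - [[3,8,0],0]
    - [[5,13,0],0]
    - [[7,18,0],0]
    - [[9,23,0],0]
    - [[11,28,0],0]
    - [[13,33,0],0]
    - [[15,37,0],0]

```text
time: 15.53
tool_pos: [440.5, -45.1, 11.2]
tcp_rot: [-180.0, -0.0, 71.6]
ft_force: [-2.2, -4.4, 1.9]
finger_gap: 84.7
```

```bash
python3 -c "
from b import *
check(521.5,-28,'l5')"
```

```text
tcp [440.5 -45.3  11.2] yaw 71.7 F [ 0.3 -0.7  0. ] t 15.73 bottle in tool 41.87660277752176 71.47628038123574
bottle in bay -139.92417594993623 20.055547480218145
```

View pics/l5.png

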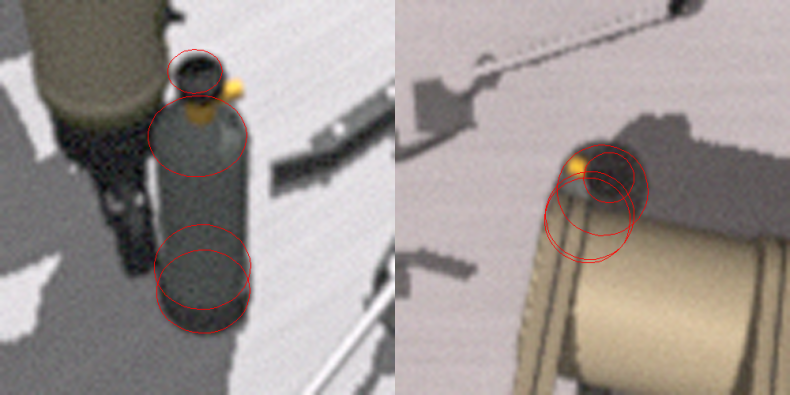

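Request:
drive_tool:
  moves:
    - [[1,3,0],0]
    - [[3,8,0],0]
    - [[5,13,0],0]
    - [[7,18,0],0]
    - [[9,23,0],0]
    - [[12,28,0],0]
    - [[14,33,0],0]
    - [[15,36,0],0]

```text
time: 16.4
tool_pos: [455.6, -9.1, 11.2]
tcp_rot: [-180.0, -0.0, 71.6]
ft_force: [-1.6, -3.4, 0.0]
finger_gap: 84.7
```

```bash
python3 -c "
from b import *
check(538.5,8,'l6')"
```

```text
tcp [455.4  -9.3  11.1] yaw 71.7 F [-0.1  0.5 -0.4] t 16.6 bottle in tool 42.587216309364706 73.41697395971734
bottle in bay -105.23176431807792 0.5251461744154062
```

View pics/l6.png

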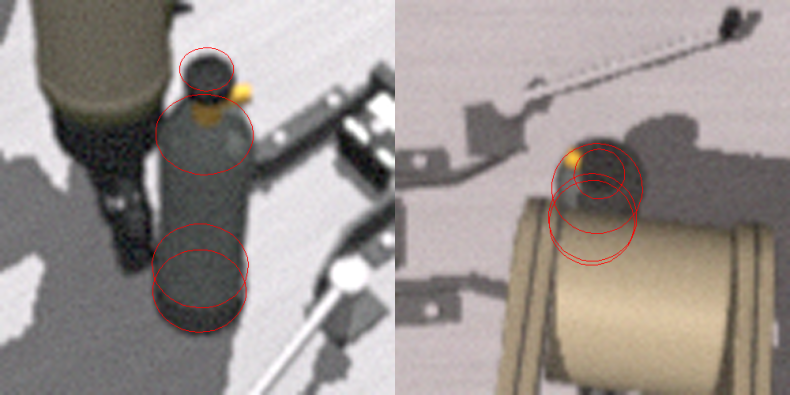

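Request:
drive_tool:
  moves:
    - [[-5,-15,0],0]
    - [[-9,-29,0],0]
    - [[-5,-35,0],6]
    - [[2,-41,0],12]
    - [[9,-46,0],18]
    - [[15,-49,0],22.4]
    - [[19,-49,0],22.4]
    - [[19,-49,0],22.4]

```text
time: 17.27
tool_pos: [475.2, -58.9, 11.5]
tcp_rot: [179.9, -0.0, 93.8]
ft_force: [-0.7, 0.6, -0.1]
finger_gap: 84.9
```

```bash
python3 -c "
from b import *
check(541,7,'l7')"
```

```text
tcp [473.8 -58.4  11. ] yaw 93.9 F [ 0.6 -0.3 -0.9] t 17.47 bottle in tool 60.65224528983813 71.49582903542958
bottle in bay -106.40794871184058 -1.8969583385792683
```

View pics/l7.png

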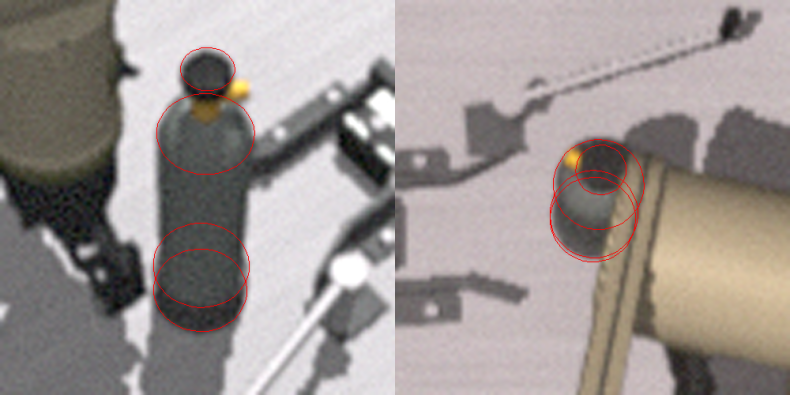

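Request:
drive_tool:
  moves:
    - [[0,6,0],0]
    - [[-1,12,0],0]
    - [[-1,16,0],0]
    - [[-1,19,0],0]
    - [[-2,23,0],0]
    - [[-2,28,0],0]
    - [[-2,33,0],0]
    - [[-3,38,0],0]

```text
time: 18.13
tool_pos: [471.4, -20.4, 11.3]
tcp_rot: [180.0, 0.0, 94.0]
ft_force: [-0.2, -4.4, 0.9]
finger_gap: 85.2
```

Request:
drive_tool:
  moves:
    - [[0,4,0],0]
    - [[-1,9,0],0]
    - [[-1,14,0],0]
    - [[-1,19,0],0]
    - [[-2,24,0],0]
    - [[-2,29,0],0]
    - [[-2,33,0],0]
    - [[-2,35,0],0]

```text
time: 18.8
tool_pos: [469.2, 14.9, 11.1]
tcp_rot: [-180.0, -0.0, 94.0]
ft_force: [-1.4, -4.1, 1.1]
finger_gap: 84.6
```

```bash
python3 -c "
from b import *
check(537,60,'l8')"
```

```text
tcp [469.2  14.5  11. ] yaw 94.0 F [-1.5 -1.3 -0.3] t 19.0 bottle in tool 40.66136296293904 70.86171828927147
bottle in bay -53.2575974391698 -1.6965597564878423
```

View pics/l8.png

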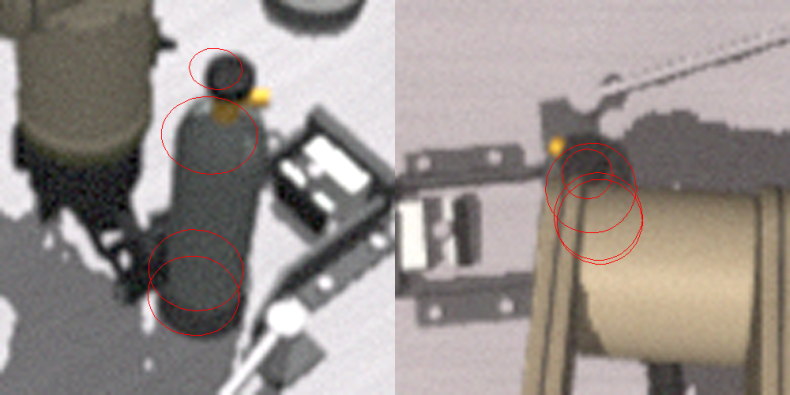

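```bash
python3 -c "
from b import *
check(542.5,62,'l9')"
```

```text
tcp [469.3  14.3  11.2] yaw 94.0 F [ 0.3 -0.4  0.2] t 19.2 bottle in tool 42.430521880947886 76.30480168626902
bottle in bay -51.655951817137684 -7.325478951273406
```

View pics/l9.png

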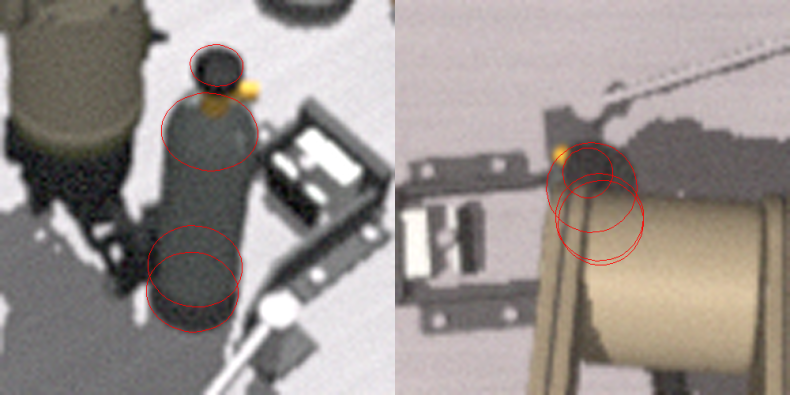

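Request:
drive_tool:
  moves:
    - [[0,-4,0],0]
    - [[1,-6,0],0]
    - [[4,-6,0],0]
    - [[7,-6,0],0]
    - [[7,-4,0],0]
    - [[7,-2,0],0]
    - [[7,0,0],0]
    - [[7,1,0],0]

```text
time: 19.87
tool_pos: [476.4, 15.2, 11.3]
tcp_rot: [180.0, 0.0, 94.0]
ft_force: [-0.5, -4.9, 1.0]
finger_gap: 85.2
```

Request:
drive_tool:
  moves:
    - [[-1,3,0],0]
    - [[-1,6,0],0]
    - [[-2,9,0],0]
    - [[-3,12,0],0]
    - [[-3,15,0],0]
    - [[-4,18,0],0]
    - [[-4,21,0],0]
    - [[-5,23,0],0]

```text
time: 20.53
tool_pos: [471.4, 38.6, 11.2]
tcp_rot: [180.0, 0.0, 94.0]
ft_force: [0.3, -4.9, 0.7]
finger_gap: 85.2
```

```bash
python3 -c "
from b import *
check(540.5,85,'la')"
```

```text
tcp [471.   38.6  11. ] yaw 94.0 F [-0.8 -1.3 -0. ] t 20.73 bottle in tool 41.392384426554706 72.60068389700626
bottle in bay -28.571818921060604 -6.975038605063292
```

View pics/la.png

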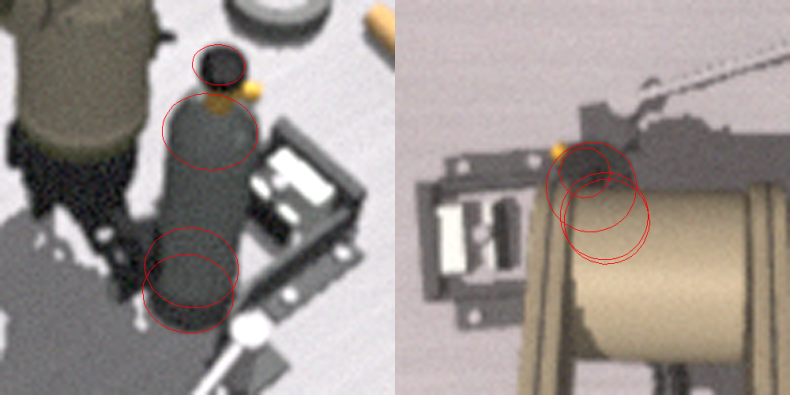

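Request:
drive_tool:
  moves:
    - [[-1,2,0],0]
    - [[-1,4,0],0]
    - [[-2,6,0],0]
    - [[-2,8,0],0]
    - [[-2,10,0],0]
    - [[-3,12,0],0]
    - [[-3,14,0],0]
    - [[-3,15,0],0]

```text
time: 21.4
tool_pos: [468.0, 53.3, 11.1]
tcp_rot: [-180.0, -0.0, 94.0]
ft_force: [0.4, -4.6, 0.0]
finger_gap: 84.8
```

```bash
python3 -c "
from b import *
check(539.5,101,'lb')"
```

```text
tcp [468.4  53.5  11.2] yaw 94.0 F [-0.2 -2.6 -0.3] t 21.6 bottle in tool 42.43221032796769 74.23512401838319
bottle in bay -12.541268949832814 -7.121556931455322
```

View pics/lb.png

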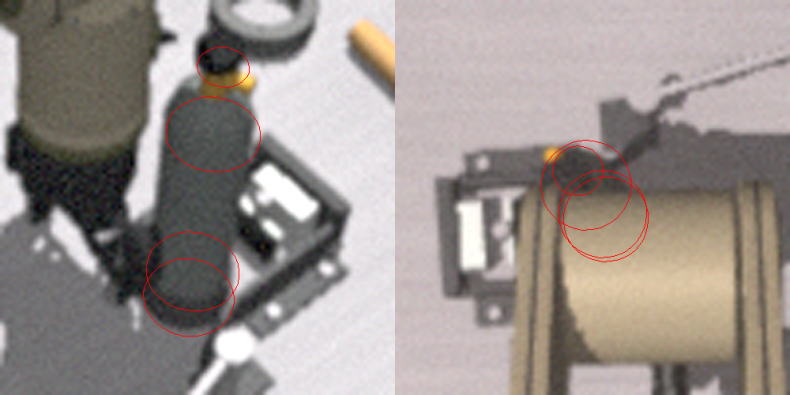

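```bash
python3 -c "
from b import *
check(535,102.5,'lc')"
```

```text
tcp [468.2  53.3  11. ] yaw 94.0 F [ 1.1 -2.1 -0.9] t 21.8 bottle in tool 44.437999654481885 70.10641938185151
bottle in bay -10.723369275939312 -2.7403195747651026
```

View pics/lc.png

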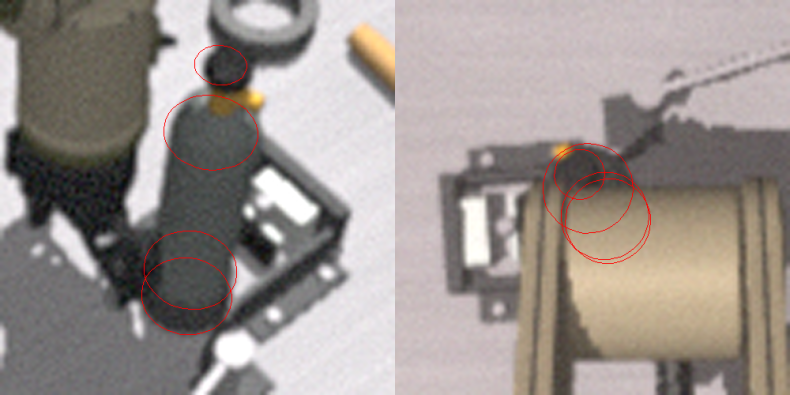

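```bash
python3 -c "
from b import *
s=r.snapshot('scene');crop(s,200,100,300,220,6,'pics/m1.png')
s2=r.snapshot('scene');d=np.abs(s['pixels'].astype(int)-s2['pixels']).sum(2);print(d[100:220,200:300].mean(), (d>60).sum())
print(r.sense()['ft_force'],r.sense()['time'])"
```

```text
8.750333333333334 43
[-0.50916109 -2.69874033 -1.33421288] 21.9
```

View pics/m1.png

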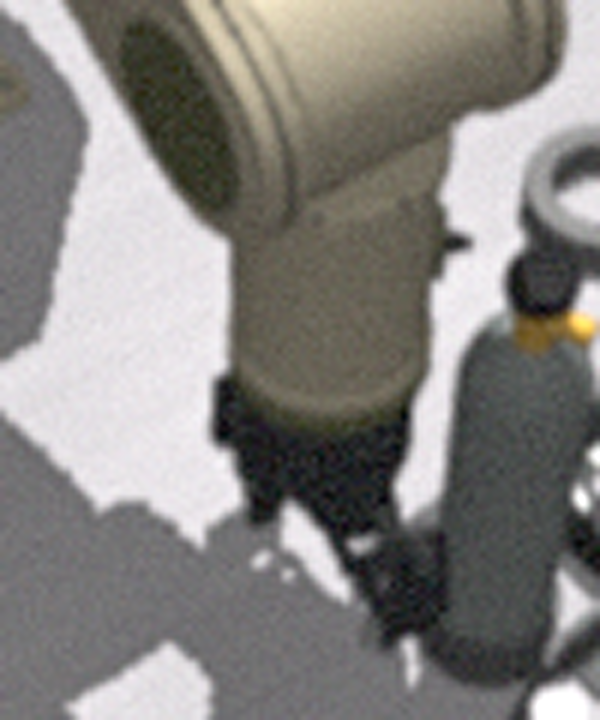

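```bash
python3 -c "
from b import *
s=r.snapshot('scene')
print('wheel',ray(s,200+542/6-.5,100+283/6-.5,250)[:2])
from scipy.optimize import least_squares
# foot: ring bottom circle row max 214.2; ring left col at z18: 200+425/6, right 200+553/6
def f(p):
    a=proj(s,circ(p[0],p[1],0,33));b=proj(s,circ(p[0],p[1],20,33));return [a[:,1].max()-(100+686/6-.5), b[:,0].max()+b[:,0].min()-2*(200+489/6-.5)]
q=least_squares(f,[537,103]).x;print('foot',q)
def g(p):
    b=proj(s,circ(p[0],p[1],170,29));return [0]
"

```

```text
wheel [532.47867819 107.0017474 ]
foot [533.35712199 102.78547353]
```

Request:
drive_tool:
  moves:
    - [[0,1,0],0]
    - [[0,2,0],0]
    - [[0,3,0],0]
    - [[0,4,0],0]
    - [[0,5,0],0]
    - [[0,6,0],0]
    - [[-1,7,0],0]
    - [[-1,8,0],0]

```text
time: 22.62
tool_pos: [467.1, 61.4, 11.1]
tcp_rot: [-180.0, -0.0, 94.0]
ft_force: [0.8, -4.2, 0.6]
finger_gap: 85.0
```

Request:
drive_tool:
  moves:
    - [[0,0.5,0],0]
    - [[0,1,0],0]
    - [[0,1.5,0],0]
    - [[0,2,0],0]
    - [[0,2.5,0],0]
    - [[0,3,0],0]
    - [[0,3.5,0],0]
    - [[0,4,0],0]

```text
time: 23.28
tool_pos: [467.3, 65.3, 11.2]
tcp_rot: [-180.0, -0.0, 94.0]
ft_force: [0.7, -4.0, 0.7]
finger_gap: 84.9
```

Request:
drive_tool:
  moves:
    - [[0,0.3,0],0]
    - [[0,0.6,0],0]
    - [[0,0.9,0],0]
    - [[0,1.2,0],0]
    - [[0,1.5,0],0]
    - [[0,1.8,0],0]
    - [[0,2.1,0],0]
    - [[0,2.4,0],0]

```text
time: 23.95
tool_pos: [467.3, 67.7, 11.2]
tcp_rot: [-180.0, -0.0, 94.0]
ft_force: [0.6, -4.9, 0.1]
finger_gap: 85.1
```

Request:
drive_tool:
  moves:
    - [[0,0.3,0],0]
    - [[0,0.6,0],0]
    - [[0,0.9,0],0]
    - [[0,1.2,0],0]
    - [[0,1.5,0],0]
    - [[0,1.8,0],0]
    - [[0,2.1,0],0]
    - [[0,2.4,0],0]

```text
time: 24.62
tool_pos: [467.3, 70.0, 11.2]
tcp_rot: [-180.0, 0.0, 94.0]
ft_force: [0.8, -4.0, 1.8]
finger_gap: 84.8
```

```bash
python3 -c "
from b import *
s=r.snapshot('scene');crop(s,225,100,345,220,6,'pics/n1.png')
s=r.snapshot('top');crop(s,185,115,315,215,6,'pics/n2.png')
print(r.sense()['ft_force'])"
```

```text
[ 0.36037615 -4.3288709   0.24627504]
```

View pics/n1.png

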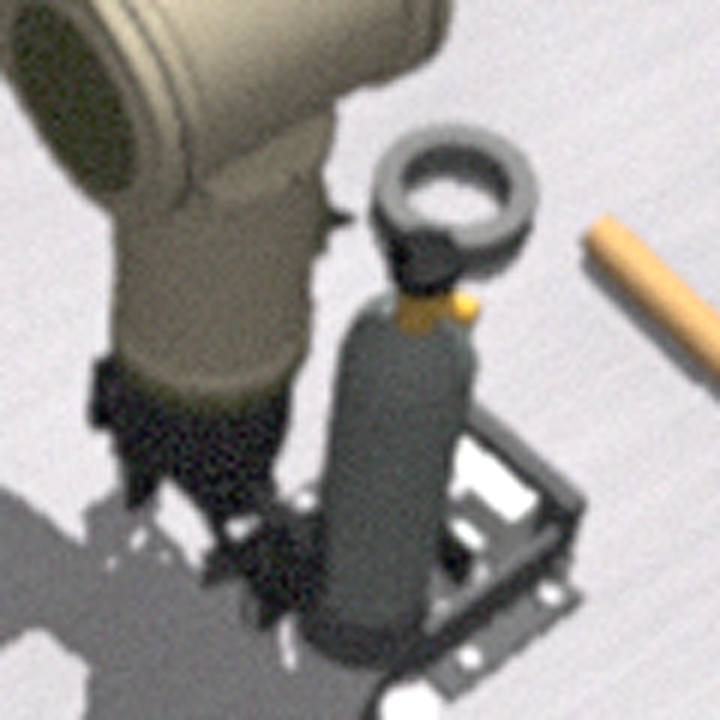

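View pics/n2.png

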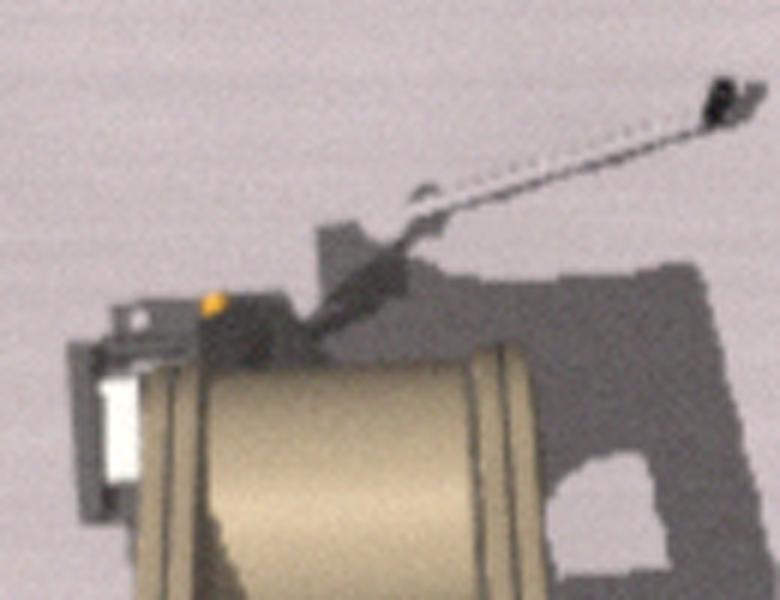

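Request:
drive_tool:
  moves:
    - [[0,0.3,0],0]
    - [[0,0.6,0],0]
    - [[0,0.9,0],0]
    - [[0,1.2,0],0]
    - [[0,1.5,0],0]
    - [[0,1.8,0],0]
    - [[0,2.1,0],0]
    - [[0,2.4,0],0]

```text
time: 25.38
tool_pos: [467.3, 72.5, 11.2]
tcp_rot: [180.0, 0.0, 94.0]
ft_force: [0.2, -4.1, 0.9]
finger_gap: 84.8
```

Request:
drive_tool:
  moves:
    - [[0,0.3,0],0]
    - [[0,0.6,0],0]
    - [[0,0.9,0],0]
    - [[0,1.2,0],0]
    - [[0,1.5,0],0]
    - [[0,1.8,0],0]
    - [[0,2.1,0],0]
    - [[0,2.4,0],0]

```text
time: 26.05
tool_pos: [467.3, 74.9, 11.2]
tcp_rot: [-180.0, -0.0, 94.0]
ft_force: [0.1, -4.1, 0.4]
finger_gap: 85.0
```

Request:
drive_tool:
  moves:
    - [[0,0.3,0],0]
    - [[0,0.6,0],0]
    - [[0,0.9,0],0]
    - [[0,1.2,0],0]
    - [[0,1.5,0],0]
    - [[0,1.8,0],0]
    - [[0,2.1,0],0]
    - [[0,2.4,0],0]

```text
time: 26.72
tool_pos: [467.3, 77.3, 11.2]
tcp_rot: [180.0, -0.0, 94.0]
ft_force: [0.3, -5.2, 1.0]
finger_gap: 84.9
```

```bash
python3 -c "
from b import *
s=r.snapshot('scene');crop(s,225,100,345,220,6,'pics/n3.png')
print(r.sense()['ft_force'])"
```

```text
[-0.34506486 -5.06418012  0.96244025]
```

View pics/n3.png

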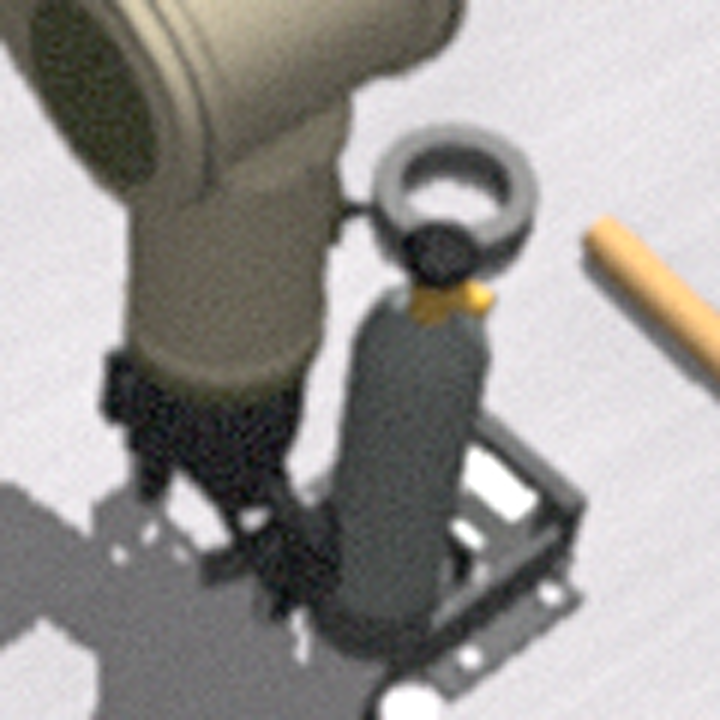

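Request:
drive_tool:
  moves:
    - [[0,0.2,0],0]
    - [[0,0.4,0],0]
    - [[0,0.6,0],0]
    - [[0,0.8,0],0]
    - [[0,1.0,0],0]
    - [[0,1.2,0],0]
    - [[0,1.4,0],0]
    - [[0,1.6,0],0]

```text
time: 27.43
tool_pos: [467.3, 78.9, 11.2]
tcp_rot: [-180.0, -0.0, 94.0]
ft_force: [-0.6, -4.3, 0.6]
finger_gap: 84.6
```

Request:
drive_tool:
  moves:
    - [[0,0.3,0],0]
    - [[0,0.6,0],0]
    - [[0,0.9,0],0]
    - [[0,1.2,0],0]
    - [[0,1.4,0],0]
    - [[0,1.6,0],0]
    - [[0,1.8,0],0]
    - [[0,2.0,0],0]

```text
time: 28.1
tool_pos: [467.2, 80.6, 11.2]
tcp_rot: [-180.0, 0.0, 94.0]
ft_force: [-1.9, -6.7, 2.4]
finger_gap: 85.1
```

Request:
drive_tool:
  moves:
    - [[0,0.1,0],0]
    - [[0,0.2,0],0]
    - [[0,0.3,0],0]
    - [[0,0.4,0],0]
    - [[0,0.5,0],0]
    - [[0,0.6,0],0]
    - [[0,0.7,0],0]
    - [[0,0.8,0],0]

```text
time: 28.77
tool_pos: [467.3, 80.9, 11.3]
tcp_rot: [-180.0, 0.1, 94.0]
ft_force: [-3.8, -9.3, 4.6]
finger_gap: 84.8
```

```bash
python3 -c "
from b import *
s=r.snapshot('scene');crop(s,225,100,345,220,6,'pics/n4.png')
print(r.sense()['ft_force'],r.sense()['tool_pos'],r.sense()['wrist_torque'])"
```

```text
[ -3.11654829 -10.03916603   3.21265263] [467.27210552  80.93191218  11.34933797] [-1.00989113e+00 -2.44054598e-04 -6.83157315e-01]
```

View pics/n4.png

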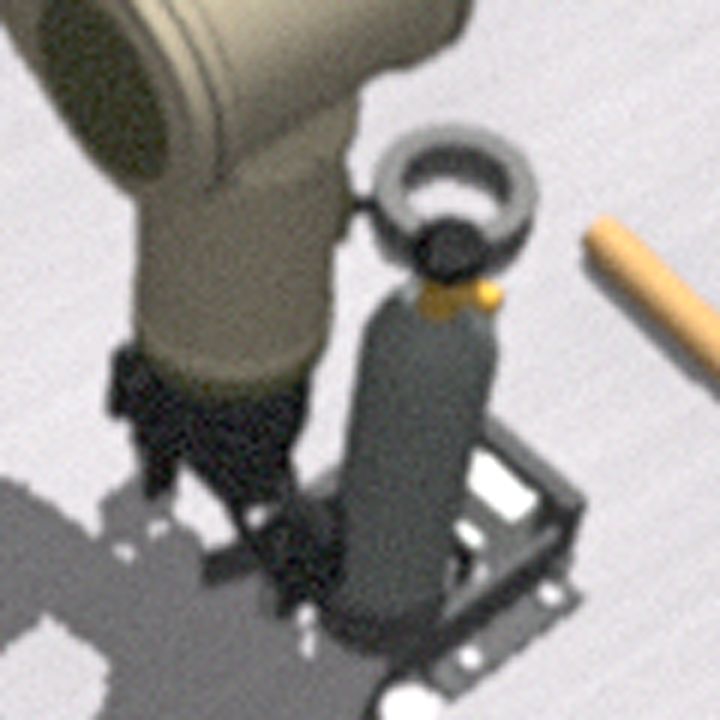

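Request:
drive_tool:
  moves:
    - [[0,0.1,0],0]
    - [[0,0.2,0],0]
    - [[0,0.3,0],0]
    - [[0,0.4,0],0]
    - [[0,0.5,0],0]
    - [[0,0.6,0],0]
    - [[0,0.6,0],0]
    - [[0,0.6,0],0]

```text
time: 29.48
tool_pos: [467.3, 81.1, 11.4]
tcp_rot: [-180.0, 0.1, 94.0]
ft_force: [-3.9, -12.7, 6.1]
finger_gap: 85.0
```

```bash
python3 -c "
from b import *
t=r.sense();print(t['ft_force'],t['tool_pos'],t['wrist_torque'])
s=r.snapshot('scene');crop(s,225,100,345,220,6,'pics/n5.png')"
```

```text
[ -3.91229565 -12.74736971   6.08127678] [467.28785887  81.14356583  11.43877195] [-1.27738959  0.05169382 -0.7771853 ]
```

View pics/n5.png

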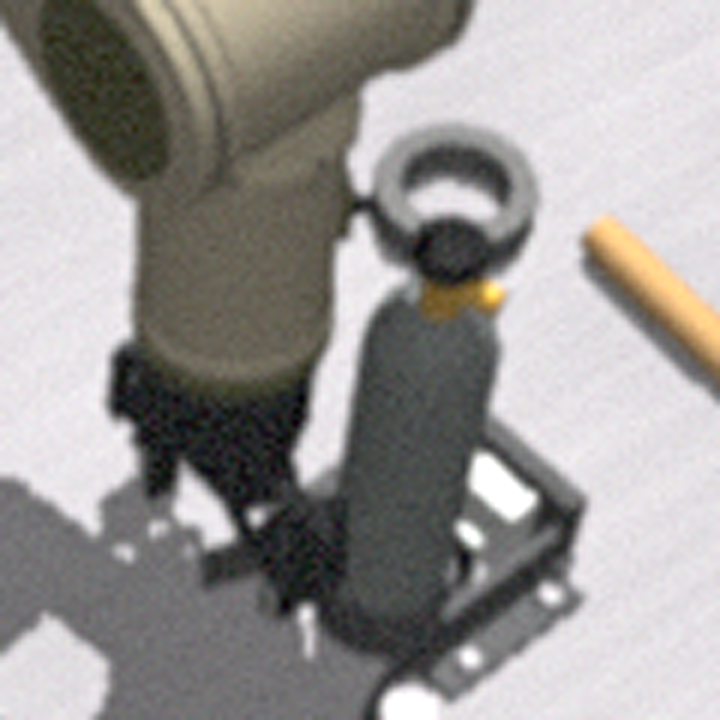

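Request:
drive_tool:
  moves:
    - [[0,0.1,0],0]
    - [[0,0.2,0],0]
    - [[0,0.3,0],0]
    - [[0,0.4,0],0]
    - [[0,0.5,0],0]
    - [[0,0.6,0],0]
    - [[0,0.6,0],0]
    - [[0,0.6,0],0]

```text
time: 30.2
tool_pos: [467.5, 81.6, 11.5]
tcp_rot: [-180.0, 0.1, 94.0]
ft_force: [-3.2, -11.8, 5.7]
finger_gap: 85.1
```

```bash
python3 -c "
from b import *
t=r.sense();print(t['ft_force'],t['tool_pos'],t['wrist_torque'])
s=r.snapshot('scene');crop(s,225,100,345,220,6,'pics/n6.png')"
```

```text
[ -3.23633813 -11.81358243   5.71435146] [467.49450833  81.61798554  11.53997132] [-1.38535657 -0.07736358 -0.85002399]
```

View pics/n6.png

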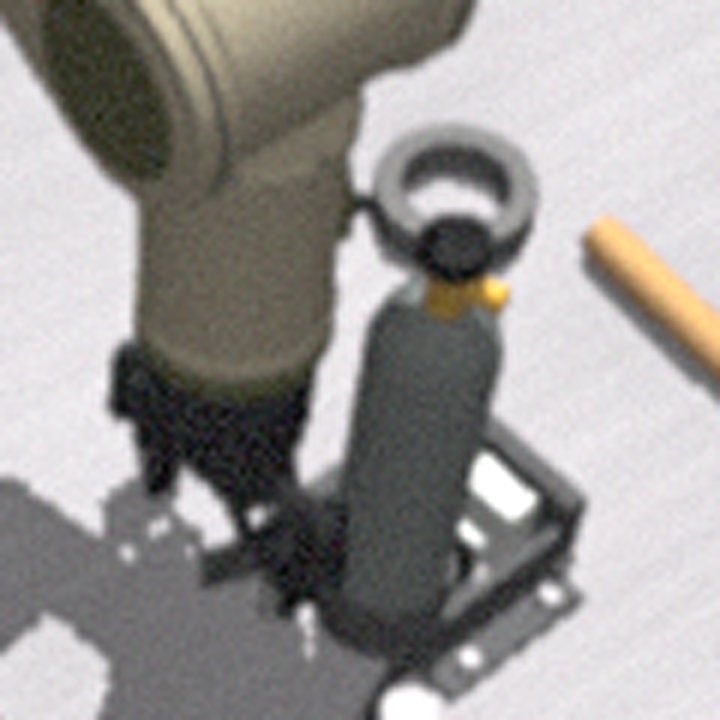

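Push force levels off around 12 N and the upward force is growing, so contact is high on the shell at the outer knuckle. The stop force isn't certain to be above 4 N. I'll back off, move so the contact sits further inboard and lower, and press again.

Request:
drive_tool:
  moves:
    - [[0,-2,0],0]
    - [[0,-5,0],0]
    - [[0,-8,0],0]
    - [[2,-8,-0.5],0]
    - [[4,-8,-1],0]
    - [[5,-8,-1.5],0]
    - [[5,-8,-1.5],0]
    - [[5,-8,-1.5],0]

```text
time: 30.92
tool_pos: [472.3, 75.0, 9.6]
tcp_rot: [-180.0, -0.0, 94.0]
ft_force: [0.1, -1.1, 0.3]
finger_gap: 85.1
```

```bash
python3 -c "
from b import *
t=r.sense();print(t['ft_force'],t['tool_pos'],t['wrist_torque'])
s=r.snapshot('scene');crop(s,225,100,345,220,6,'pics/n7.png')"
```

```text
[ 0.08051086 -1.12321385  0.2934095 ] [472.32817458  75.03511671   9.58769855] [-0.02105724  0.02052489  0.00993847]
```

View pics/n7.png

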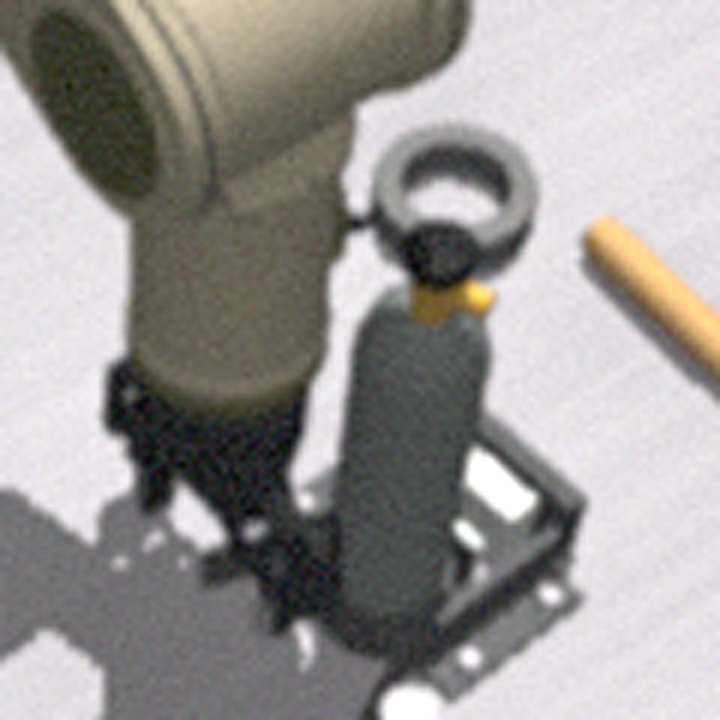

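Request:
drive_tool:
  moves:
    - [[0,0.5,0],0]
    - [[0,1,0],0]
    - [[0,1.5,0],0]
    - [[0,2,0],0]
    - [[0,2.5,0],0]
    - [[0,3,0],0]
    - [[0,3,0],0]
    - [[0,3,0],0]

```text
time: 31.63
tool_pos: [472.3, 77.9, 9.7]
tcp_rot: [-180.0, -0.0, 94.0]
ft_force: [-0.8, -0.5, 0.2]
finger_gap: 84.7
```

```bash
python3 -c "
from bench import r
t=r.sense();print(t['ft_force'],t['tool_pos'],t['wrist_torque'])"
```

```text
[-0.78081948 -0.53687063  0.21477786] [472.31125697  77.87400075   9.69298731] [ 0.01669259 -0.05649695 -0.03852669]
```

Request:
drive_tool:
  moves:
    - [[0,0.3,0],0]
    - [[0,0.6,0],0]
    - [[0,0.9,0],0]
    - [[0,1.2,0],0]
    - [[0,1.5,0],0]
    - [[0,1.8,0],0]
    - [[0,2.1,0],0]
    - [[0,2.1,0],0]

```text
time: 32.3
tool_pos: [472.3, 79.8, 9.7]
tcp_rot: [-180.0, 0.0, 94.0]
ft_force: [0.2, -1.6, 0.3]
finger_gap: 85.2
```

```bash
python3 -c "
from bench import r
t=r.sense();print(t['ft_force'],t['tool_pos'],t['wrist_torque'])"
```

```text
[ 0.19181506 -1.62461648  0.26676797] [472.29108422  79.8060988    9.66994871] [-0.19002267 -0.02605217 -0.10001424]
```

Request:
drive_tool:
  moves:
    - [[0,0.1,0],0]
    - [[0,0.2,0],0]
    - [[0,0.3,0],0]
    - [[0,0.4,0],0]
    - [[0,0.5,0],0]
    - [[0,0.6,0],0]
    - [[0,0.7,0],0]
    - [[0,0.8,0],0]

```text
time: 32.97
tool_pos: [472.5, 80.4, 9.8]
tcp_rot: [180.0, 0.0, 94.0]
ft_force: [-1.4, -5.7, 0.4]
finger_gap: 84.9
```

```bash
python3 -c "
from bench import r
t=r.sense();print(t['ft_force'],t['tool_pos'],t['wrist_torque'])"
```

```text
[-1.42495509 -5.71878489  0.36283788] [472.49718502  80.43146911   9.82007909] [-0.61305853 -0.03427744 -0.49167033]
```

Request:
drive_tool:
  moves:
    - [[0,0.1,0],0]
    - [[0,0.2,0],0]
    - [[0,0.3,0],0]
    - [[0,0.4,0],0]
    - [[0,0.5,0],0]
    - [[0,0.6,0],0]
    - [[0,0.7,0],0]
    - [[0,0.8,0],0]

```text
time: 33.63
tool_pos: [472.5, 80.8, 9.9]
tcp_rot: [180.0, 0.1, 94.0]
ft_force: [-0.4, -8.0, 3.5]
finger_gap: 84.9
```

```bash
python3 -c "
from b import *
t=r.sense();print(t['ft_force'],t['tool_pos'],t['wrist_torque'])
s=r.snapshot('scene');crop(s,225,100,345,220,6,'pics/n8.png')"
```

```text
[-0.39293936 -7.9996498   3.46148973] [472.53519299  80.84154016   9.91085979] [-0.9535257  -0.09619892 -0.63453589]
```

View pics/n8.png

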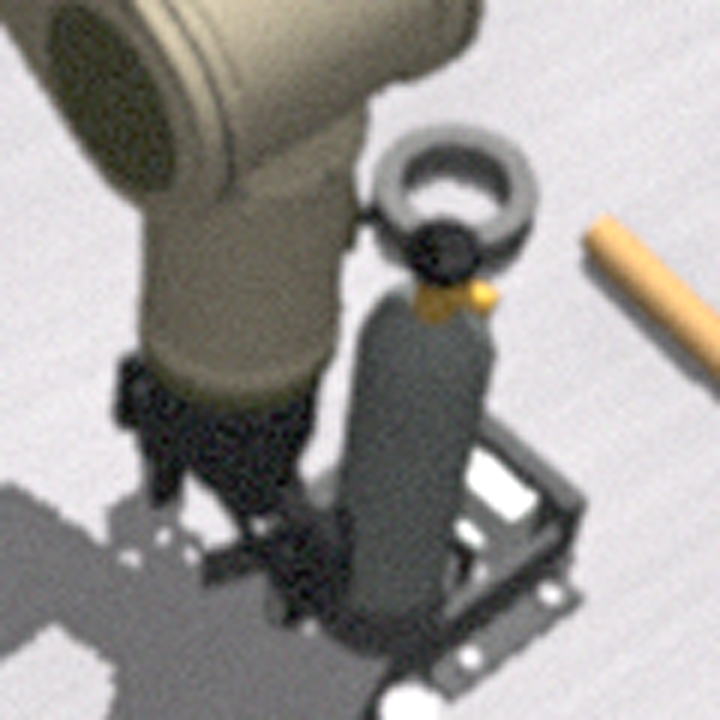

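Request:
drive_tool:
  moves:
    - [[0,0.1,0],0]
    - [[0,0.2,0],0]
    - [[0,0.3,0],0]
    - [[0,0.4,0],0]
    - [[0,0.5,0],0]
    - [[0,0.6,0],0]
    - [[0,0.6,0],0]
    - [[0,0.6,0],0]

```text
time: 34.35
tool_pos: [472.7, 81.2, 10.0]
tcp_rot: [180.0, 0.1, 94.0]
ft_force: [-1.6, -10.4, 3.5]
finger_gap: 85.1
```

```bash
python3 -c "
from b import *
t=r.sense();print(t['ft_force'],t['tool_pos'],t['wrist_torque'])
s=r.snapshot('scene');crop(s,225,100,345,220,6,'pics/n9.png')
t=r.sense();print(t['ft_force'],t['tool_pos'],t['wrist_torque'])
"
```

```text
[ -1.60519291 -10.36855838   3.4583221 ] [472.70152989  81.23855443   9.99171938] [-1.01312457 -0.0737536  -0.61342124]
[ -1.25437039 -10.54108019   2.00094783] [472.69313411  81.24101932   9.9927271 ] [-1.02772581 -0.11660997 -0.65469439]
```

View pics/n9.png

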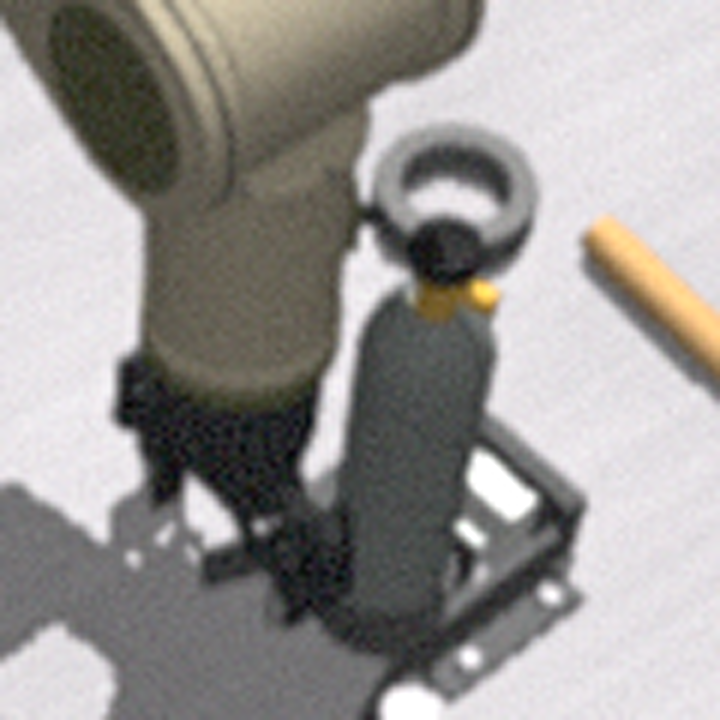

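Request:
drive_tool:
  moves:
    - [[0,0.1,0],0]
    - [[0,0.2,0],0]
    - [[0,0.3,0],0]
    - [[0,0.4,0],0]
    - [[0,0.5,0],0]
    - [[0,0.6,0],0]
    - [[0,0.6,0],0]
    - [[0,0.6,0],0]

```text
time: 35.07
tool_pos: [472.9, 81.7, 10.1]
tcp_rot: [180.0, 0.1, 94.0]
ft_force: [-0.5, -10.9, 3.0]
finger_gap: 84.9
```

```bash
python3 -c "
from b import *
t=r.sense();print(t['ft_force'],t['tool_pos'],t['wrist_torque'])
s=r.snapshot('scene');crop(s,225,100,345,220,6,'pics/p1.png')
t=r.sense();print(t['ft_force'],t['tool_pos'],t['wrist_torque'])
"
```

```text
[ -0.47800742 -10.8913288    2.95160048] [472.87511611  81.68951868  10.11569411] [-1.1091886  -0.12949991 -0.6738608 ]
[ -0.08197181 -11.48652719   2.95646153] [472.8257192   81.66596402  10.07296661] [-1.16720746 -0.14456351 -0.74351928]
```

View pics/p1.png

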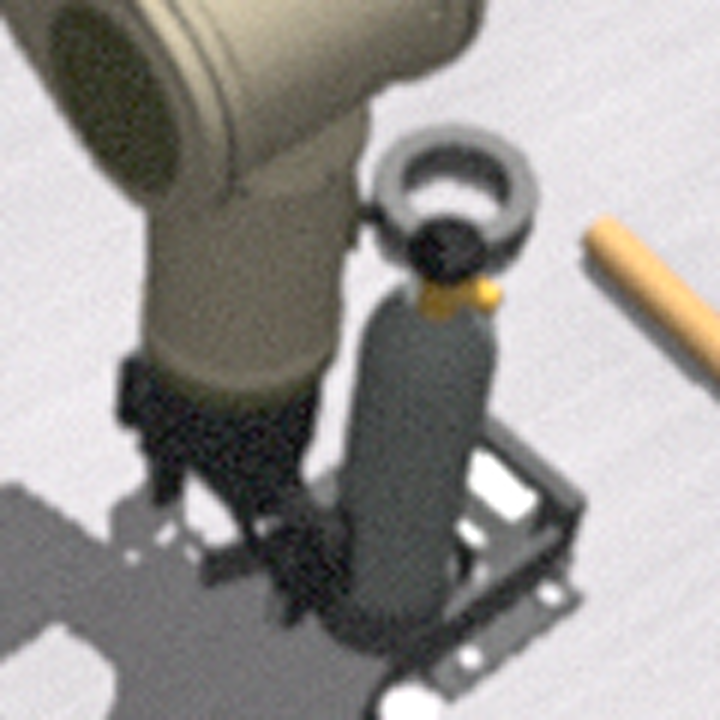

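Request:
drive_tool:
  moves:
    - [[0,0.2,0],0]
    - [[0,0.4,0],0]
    - [[0,0.6,0],0]
    - [[0,0.8,0],0]
    - [[0,1.0,0],0]
    - [[0,1.0,0],0]
    - [[0,1.0,0],0]
    - [[0,1.0,0],0]

```text
time: 35.78
tool_pos: [473.1, 82.4, 10.2]
tcp_rot: [179.9, 0.1, 93.9]
ft_force: [0.4, -12.7, 4.4]
finger_gap: 85.1
```

```bash
python3 -c "
from b import *
t=r.sense();print(t['ft_force'],t['tool_pos'],t['wrist_torque'])
s=r.snapshot('scene');crop(s,225,100,345,220,6,'pics/p2.png')
t=r.sense();print(t['ft_force'],t['tool_pos'],t['wrist_torque'])
"
```

```text
[  0.38513074 -12.69274112   4.44624067] [473.1027422   82.39238825  10.23487129] [-1.34059328 -0.20937228 -0.802348  ]
[  0.36917857 -12.83967708   4.24278859] [473.12777809  82.39720597  10.25888944] [-1.34994953 -0.2151074  -0.80547181]
```

View pics/p2.png

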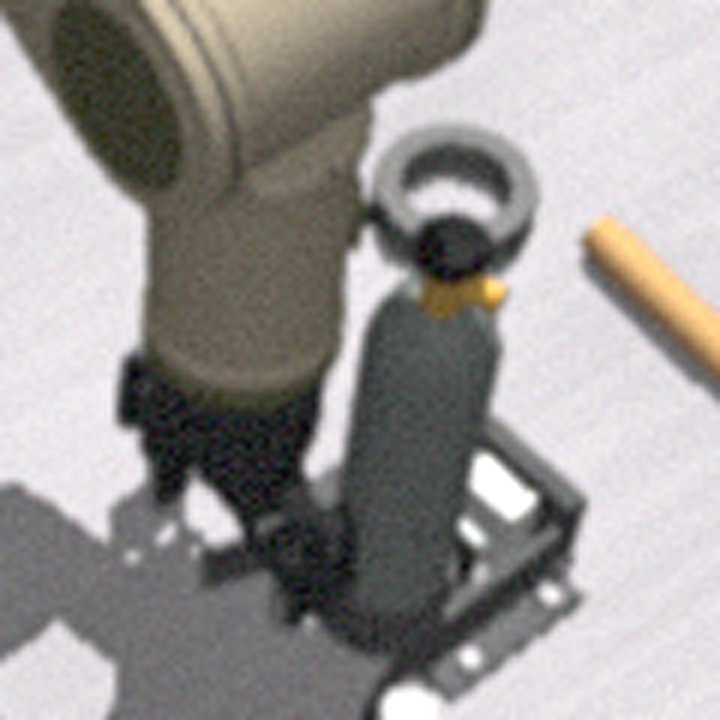

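Request:
drive_tool:
  moves:
    - [[0,0.2,0],0]
    - [[0,0.4,0],0]
    - [[0,0.6,0],0]
    - [[0,0.8,0],0]
    - [[0,1.0,0],0]
    - [[0,1.2,0],0]
    - [[0,1.2,0],0]
    - [[0,1.2,0],0]

```text
time: 36.5
tool_pos: [473.2, 83.1, 10.4]
tcp_rot: [179.9, 0.1, 93.9]
ft_force: [-1.8, -16.5, 6.6]
finger_gap: 85.0
```

```bash
python3 -c "
from b import *
t=r.sense();print(t['ft_force'],t['tool_pos'],t['wrist_torque'])
s=r.snapshot('scene');crop(s,225,100,345,220,6,'pics/p3.png')
t=r.sense();print(t['ft_force'],t['tool_pos'],t['wrist_torque'])
"
```

```text
[ -1.77830238 -16.54358624   6.62105552] [473.21808529  83.06735562  10.43747858] [-1.70162264 -0.2186178  -1.07289872]
[ -1.58667172 -16.34663889   6.82526497] [473.23942104  83.05990794  10.43568128] [-1.64450015 -0.21701905 -1.0836593 ]
```

View pics/p3.png

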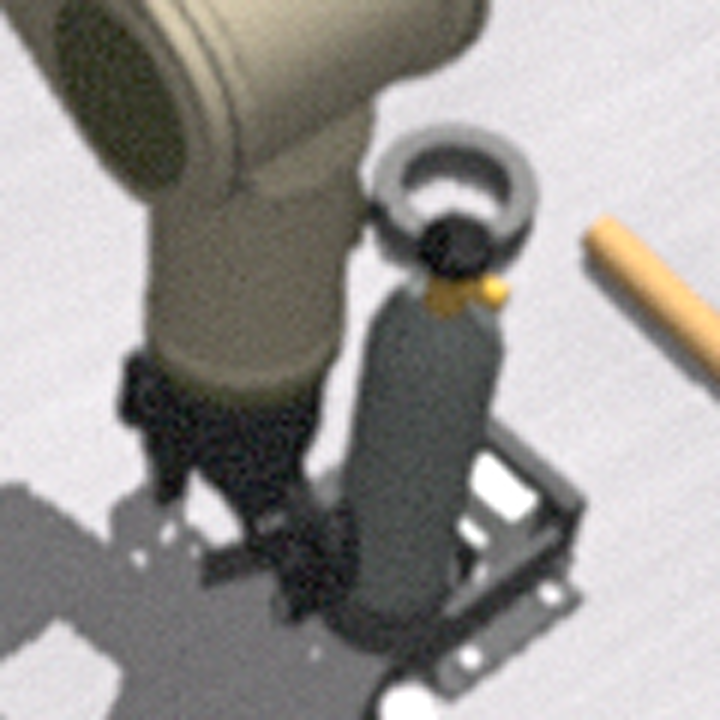

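Holding 16.5 N of push now. Subtracting the most friction could take leaves about 8 N on the stop, with the bottle near upright (wheel at (455,247) in p3). I'll back off slowly.

Request:
drive_tool:
  moves:
    - [[0,-0.6,0],0]
    - [[0,-1.2,0],0]
    - [[0,-1.8,0],0]
    - [[0,-2.4,0],0]
    - [[0,-3,0],0]
    - [[0,-4,0],0]
    - [[0,-6,0],0]
    - [[0,-9,0],0]

```text
time: 37.22
tool_pos: [472.3, 76.3, 9.7]
tcp_rot: [180.0, -0.0, 94.0]
ft_force: [0.3, -0.9, -0.0]
finger_gap: 85.3
```

Request:
drive_tool:
  moves:
    - [[0,-10,0],0]
    - [[0,-25,0],0]
    - [[0,-45,0],0]
    - [[0,-65,10],0]
    - [[0,-80,40],0]
    - [[0,-90,75],0]
    - [[0,-100,110],0]
    - [[0,-100,150],0]

```text
time: 37.88
tool_pos: [471.1, -26.0, 160.2]
tcp_rot: [-179.9, 0.0, 93.9]
ft_force: [0.8, 0.4, -0.1]
finger_gap: 84.8
```

```bash
python3 -c "
from b import *
t=r.sense();print(t['ft_force'],t['tool_pos'],t['joint_pos'].round(0),t['time'])
s=r.snapshot('scene');crop(s,225,100,345,220,6,'pics/p4.png')
s=r.snapshot('top');crop(s,185,115,315,215,6,'pics/p5.png')
"
```

```text
[ 0.84771279  0.35139032 -0.1193096 ] [471.08678215 -25.98003306 160.2206915 ] [ -9.  -9. 111.  -0.  78. -13.] 37.8833
```

View pics/p4.png

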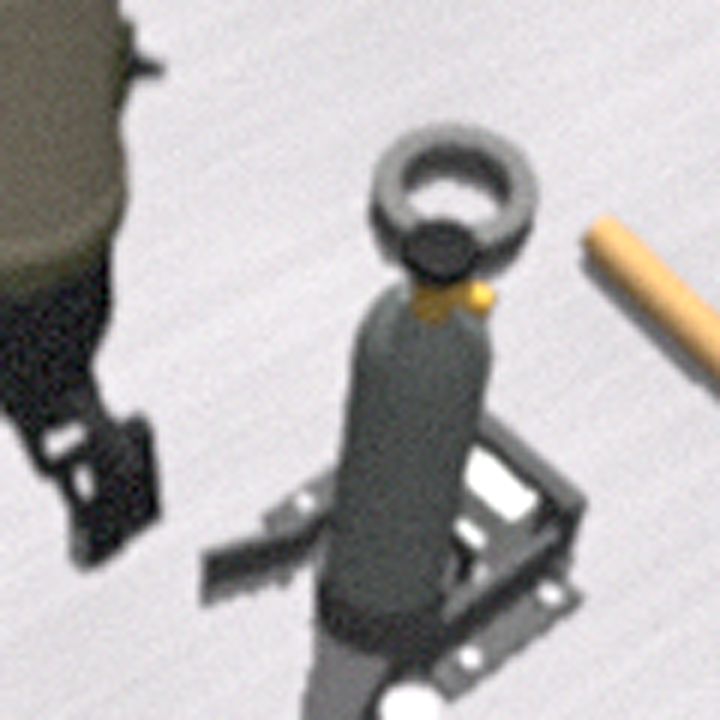

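View pics/p5.png

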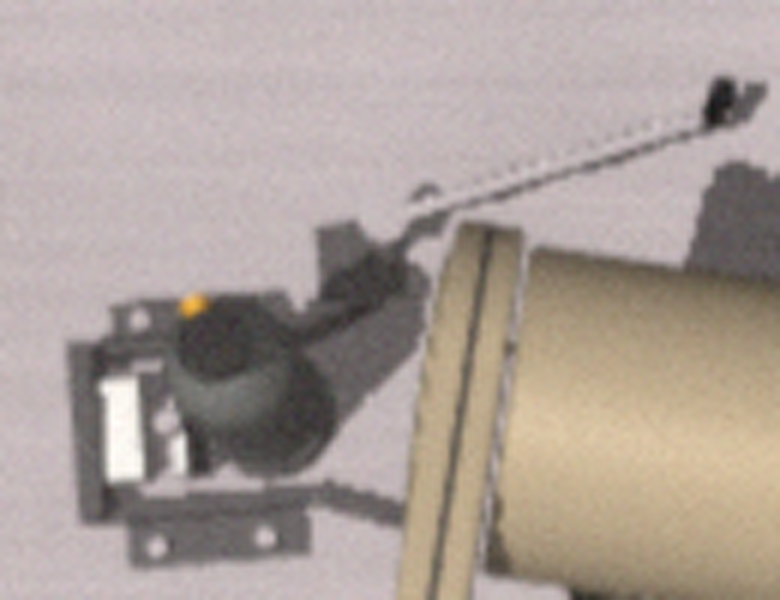

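Request:
drive_tool:
  moves:
    - [[0,0,20],3]
    - [[30,-10,25],6]
    - [[65,-22,25],9]
    - [[105,-35,25],13]
    - [[140,-47,25],13]
    - [[170,-58,25],13]
    - [[190,-64,25],13]
    - [[196,-66,25],13]
  fingers: 45

```text
time: 38.65
tool_pos: [670.2, -91.6, 183.4]
tcp_rot: [-180.0, -0.0, 107.0]
ft_force: [0.3, -0.0, -0.8]
finger_gap: 44.9
```

Request:
drive_tool:
  moves:
    - [[0,0,0],0]
    - [[0,0,0],0]
    - [[0,0,0],0]
    - [[0,0,0],0]
    - [[0,0,0],0]
    - [[0,0,0],0]
    - [[0,0,0],0]
    - [[0,0,0],0]

```text
time: 39.32
tool_pos: [668.2, -90.0, 185.0]
tcp_rot: [180.0, 0.0, 107.0]
ft_force: [-0.8, 0.5, -0.1]
finger_gap: 45.0
```

```bash
python3 -c "
from b import *
t=r.sense();print(t['ft_force'],t['tool_pos'],t['tcp_rot'],t['finger_gap'],t['time'])
s=r.snapshot('scene');crop(s,200,180,330,290,6,'pics/q1.png')
"
```

```text
[-0.78061326  0.45107886 -0.13864334] [668.20234458 -89.95153635 184.97227819] [1.79983769e+02 9.97304017e-03 1.07017353e+02] 45.04749618367319 39.3167
```

View pics/q1.png

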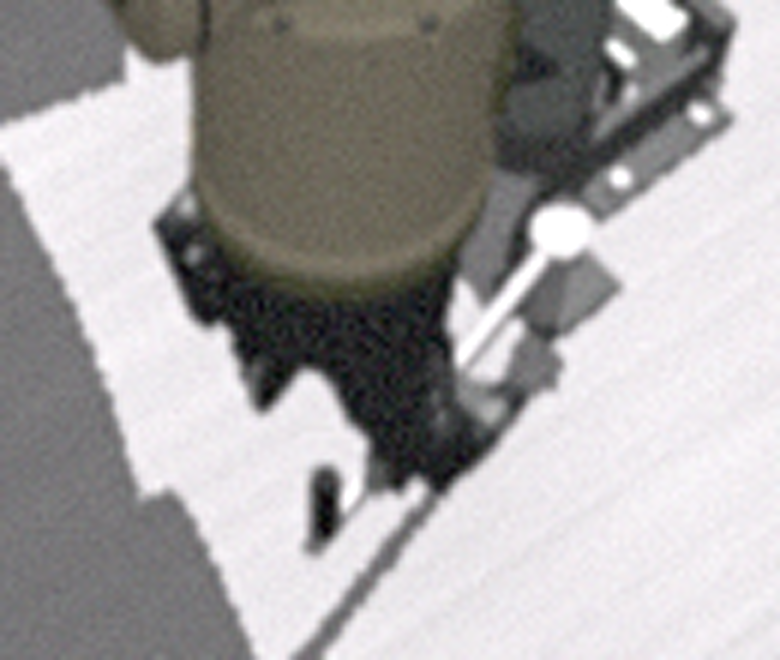

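```bash
python3 -c "
from b import *
t=r.sense();p=t['tool_pos'];s=r.snapshot('scene')
for P in [(p[0],p[1],127),(p[0],p[1],78),(667.5,-91.8,127),(667.5,-91.8,78)]: print(((proj(s,P)[0]+.5-[200,180])*6).round(0))
print(ray(s,200+325/6-.5,180+474/6-.5,127),ray(s,200+318/6-.5,180+540/6-.5,78))"
```

```text
[330. 478.]
[328. 526.]
[324. 479.]
[323. 527.]
[665.96781091 -90.4428463  127.        ] [670.56313778 -96.40709941  78.        ]
```

Request:
drive_tool:
  moves:
    - [[-1,-2,-12],0]
    - [[-1,-2,-24],0]
    - [[-1,-2,-36],0]
    - [[-1,-2,-46],0]
    - [[-1,-2,-56],0]
    - [[-1,-2,-66],0]
    - [[-1,-2,-74],0]
    - [[-1,-2,-74],0]

```text
time: 40.08
tool_pos: [665.9, -91.7, 107.7]
tcp_rot: [-179.8, -0.1, 107.0]
ft_force: [-0.1, 0.1, -1.4]
finger_gap: 45.2
```

```bash
python3 -c "
from b import *
t=r.sense();print(t['ft_force'],t['tool_pos'],t['tcp_rot'],t['finger_gap'],t['time'])
s=r.snapshot('scene');crop(s,200,180,330,290,6,'pics/q2.png')
# arc plan
h=np.array([618.5,69]);q0=np.degrees(np.arctan2(-92-69,667-618.5))
for a in np.arange(0,104,7): 
    th=np.radians(q0-a); print(a,(h+165*np.array([np.cos(th),np.sin(th)])).round(0))
"
```

```text
[-0.13243936  0.07277268 -1.42994288] [665.90316832 -91.7433535  107.69643178] [-1.79807850e+02 -1.05338770e-01  1.07012585e+02] 45.16366570321142 40.0833
0 [666. -89.]
7 [646. -94.]
14 [626. -96.]
21 [606. -96.]
28 [586. -93.]
35 [567. -88.]
42 [548. -80.]
49 [530. -71.]
56 [514. -59.]
63 [499. -45.]
70 [486. -30.]
77 [475. -13.]
84 [466.   5.]
91 [460.  24.]
98 [455.  44.]
```

View pics/q2.png

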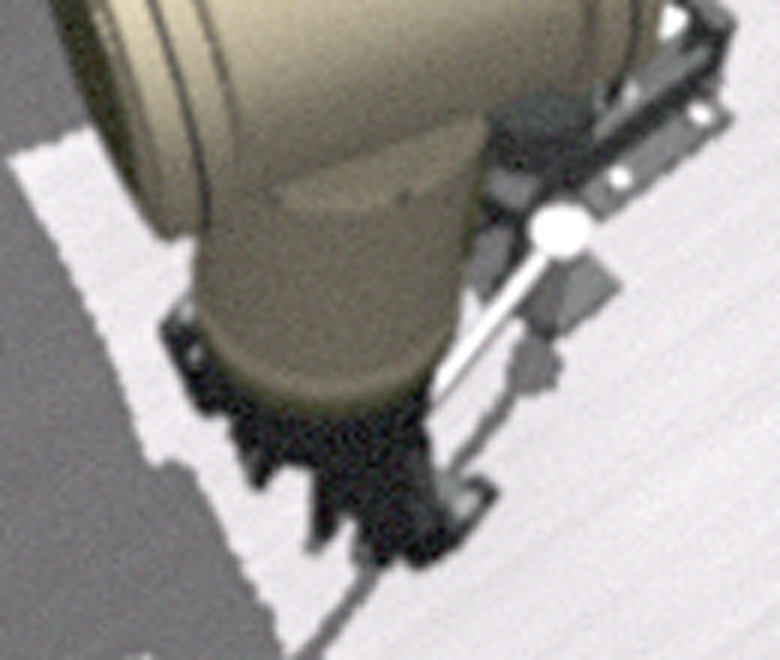

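Request:
drive_tool:
  moves:
    - [[0,0,2],0]
    - [[0,0,2],0]
    - [[0,0,2],0]
    - [[0,0,2],0]
    - [[0,0,2],0]
    - [[0,0,2],0]
    - [[0,0,2],0]
    - [[0,0,2],0]
  fingers: 24

```text
time: 40.8
tool_pos: [667.3, -92.1, 112.7]
tcp_rot: [180.0, 0.0, 107.0]
ft_force: [-0.0, 0.7, -0.4]
finger_gap: 23.9
```

Request:
drive_tool:
  moves:
    - [[-14,-4,0],-5]
    - [[-28,-6,0],-10]
    - [[-43,-7,0],-15]
    - [[-58,-7,0],-20]
    - [[-72,-5,0],-25]
    - [[-86,-3,0],-30]
    - [[-100,1,0],-35]
    - [[-114,6,0],-40]

```text
time: 41.47
tool_pos: [552.8, -86.2, 112.8]
tcp_rot: [180.0, -0.0, 66.7]
ft_force: [0.5, 0.4, 0.3]
finger_gap: 23.9
```

```bash
python3 -c "
from b import *
t=r.sense();print(t['ft_force'],t['tool_pos'],t['tcp_rot'],t['finger_gap'],t['time'])
s=r.snapshot('scene');crop(s,200,130,330,230,6,'pics/q3.png')
"
```

```text
[0.46369749 0.43062963 0.2699101 ] [552.80171819 -86.15105004 112.801767  ] [ 1.79966085e+02 -6.55642831e-03  6.67395351e+01] 23.863414401230294 41.4667
```

View pics/q3.png

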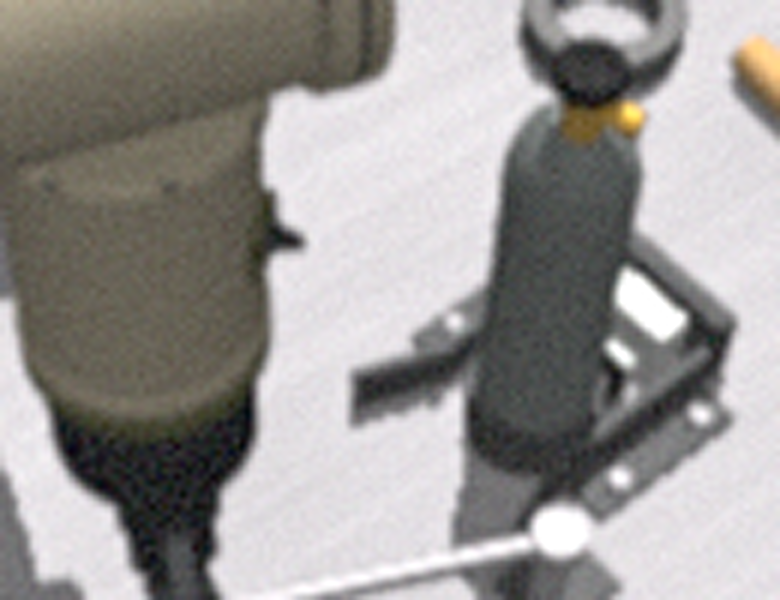

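The bar is swinging along with the tool (white bar from (560,530) to (240,598)), and the bottle is unaffected. Continuing.

Request:
drive_tool:
  moves:
    - [[-13,6,0],-5]
    - [[-26,14,0],-10]
    - [[-38,22,0],-15]
    - [[-49,32,0],-20]
    - [[-59,42,0],-25]
    - [[-68,54,0],-30]
    - [[-76,66,0],-35]
    - [[-83,78,0],-40]

```text
time: 42.18
tool_pos: [470.3, -7.8, 113.0]
tcp_rot: [180.0, -0.0, 26.9]
ft_force: [0.7, -0.3, 1.2]
finger_gap: 24.2
```

Request:
drive_tool:
  moves:
    - [[-3,7,0],-3]
    - [[-6,13,0],-5]
    - [[-9,20,0],-8]
    - [[-11,27,0],-10]
    - [[-13,34,0],-13]
    - [[-14,41,0],-15]
    - [[-16,47,0],-18]
    - [[-17,52,0],-20]

```text
time: 42.85
tool_pos: [453.7, 44.3, 113.0]
tcp_rot: [180.0, -0.0, 7.0]
ft_force: [0.0, -0.2, 0.7]
finger_gap: 24.1
```

```bash
python3 -c "
from b import *
t=r.sense();print(t['ft_force'],t['tool_pos'],t['tcp_rot'],t['finger_gap'],t['time'])
s=r.snapshot('scene');crop(s,200,130,330,230,6,'pics/q4.png')
"
```

```text
[ 0.03957764 -0.21339321  0.66793672] [453.66089298  44.27649551 112.98465845] [ 1.79988701e+02 -3.75532262e-02  6.97073674e+00] 24.104188069104517 42.85
```

View pics/q4.png

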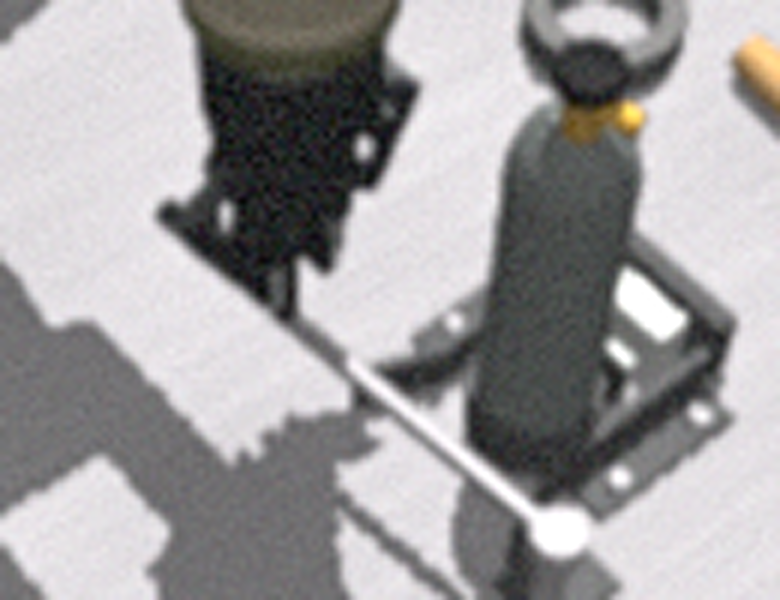

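Request:
drive_tool:
  moves:
    - [[0,2,0],0]
    - [[0,4,0],0]
    - [[0,6,0],-1]
    - [[0,8,0],-2]
    - [[0,10,0],-3]
    - [[0,12,0],-3]
    - [[0,13,0],-3]
    - [[0,14,0],-3]

```text
time: 43.57
tool_pos: [453.3, 58.1, 112.6]
tcp_rot: [-180.0, 0.0, 4.0]
ft_force: [0.1, -0.5, -0.8]
finger_gap: 23.8
```

Request:
drive_tool:
  moves:
    - [[0,1,0],0]
    - [[0,2,0],0]
    - [[0,3,0],0]
    - [[0,4,0],0]
    - [[0,5,0],0]
    - [[0,5,0],0]
    - [[0,5,0],0]
    - [[0,5,0],0]

```text
time: 44.23
tool_pos: [453.3, 60.2, 112.6]
tcp_rot: [179.7, 0.0, 4.0]
ft_force: [-0.7, -16.6, 0.2]
finger_gap: 24.1
```

Request:
drive_tool:
  moves:
    - [[0,-3,0],0]
    - [[0,-6,0],0]
    - [[0,-8,0],0]
    - [[0,-8,0],0]
    - [[0,-8,0],0]
    - [[0,-8,3],0]
    - [[0,-8,6],0]
    - [[0,-8,6],0]

```text
time: 44.9
tool_pos: [453.8, 55.1, 119.6]
tcp_rot: [180.0, -0.1, 4.0]
ft_force: [0.4, -0.5, 0.1]
finger_gap: 24.3
```

```bash
python3 -c "
from b import *
t=r.sense();print(t['ft_force'],t['tool_pos'],t['tcp_rot'],t['finger_gap'],t['time'])
s=r.snapshot('scene');crop(s,200,130,330,230,6,'pics/q5.png')
"
```

```text
[ 0.44077816 -0.48339683  0.05733363] [453.82406035  55.13434978 119.57409205] [ 1.79999784e+02 -7.01008546e-02  4.02637613e+00] 24.33620543266911 44.9
```

View pics/q5.png

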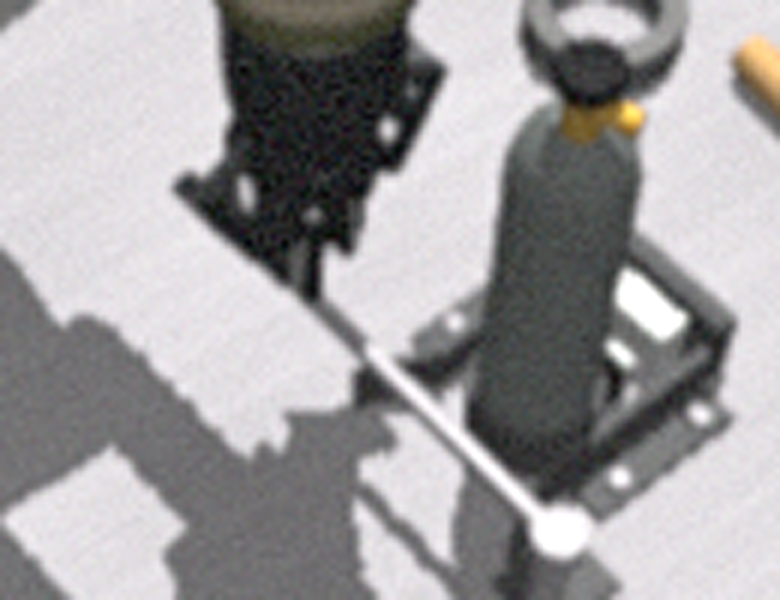

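No force on the tool, the bar is at its hard end and the bottle is standing. I'll lift straight up and back away.

Request:
drive_tool:
  moves:
    - [[0,0,8],0]
    - [[0,0,20],0]
    - [[0,0,40],0]
    - [[0,0,65],0]
    - [[0,0,95],0]
    - [[0,0,130],0]
    - [[-20,-30,150],0]
    - [[-20,-60,150],0]

```text
time: 45.62
tool_pos: [434.2, -4.7, 276.1]
tcp_rot: [179.9, -0.5, 4.2]
ft_force: [0.3, -0.8, 0.3]
finger_gap: 23.9
```

Request:
drive_tool:
  moves:
    - [[0,-40,0],0]
    - [[0,-80,0],0]
    - [[0,-120,0],0]
    - [[0,-150,0],0]
    - [[0,-170,0],0]
    - [[0,-170,0],0]
    - [[0,-170,0],0]
    - [[0,-170,0],0]

```text
time: 46.28
tool_pos: [433.4, -174.5, 269.4]
tcp_rot: [-180.0, -0.0, 4.0]
ft_force: [0.1, 0.7, 0.2]
finger_gap: 24.2
```

```bash
python3 - <<'E'
from b import *
from o import go
t=r.sense();print(t['ft_force'],t['tool_pos'],t['time'])
s=r.snapshot('scene');im=s['pixels'][:,:,::-1];cv2.imwrite('pics/z0.png',cv2.resize(im,(768,576)))
B=(531.5,113,np.radians(94.1))
go(B,0,(528.5,117),(617,-279),'z')
s=r.snapshot('top');cv2.imwrite('pics/z1.png',cv2.resize(s['pixels'][:,:,::-1],(768,576)))
E
```

```text
[0.10123013 0.6781097  0.17661986] [ 433.39224288 -174.54968557  269.38753934] 46.2833
```

View pics/z0.png

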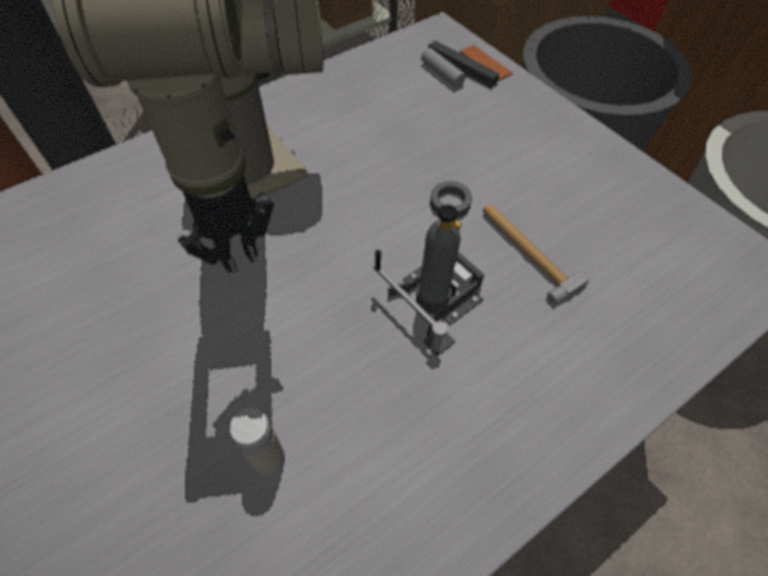

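View pics/za.png

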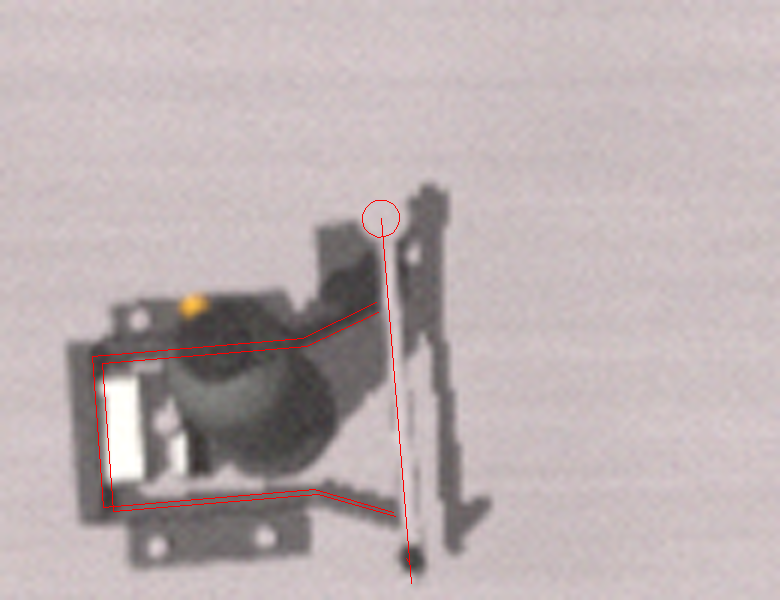

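View pics/z1.png

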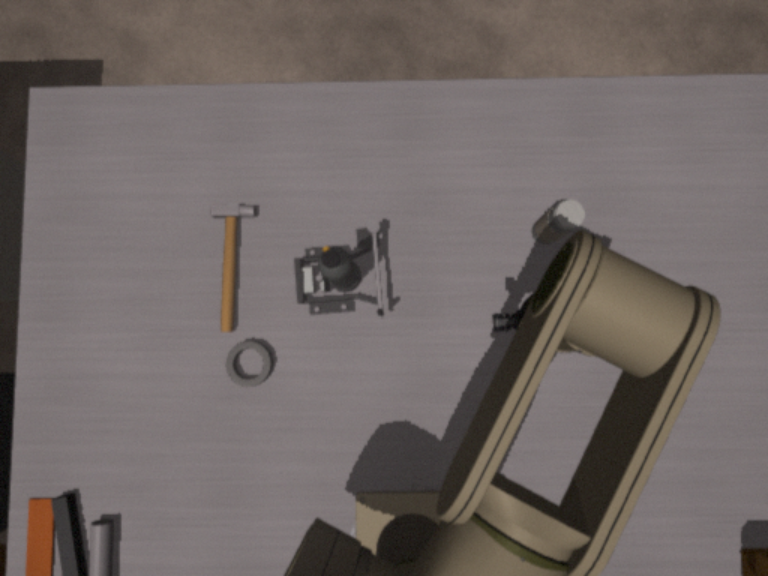

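The bar is shut along the model line (pin at (411,558) in za), the bottle is upright in the bay, the bystanders are where they started, and the robot is clear. Handing in.

```bash
python3 -c "
from bench import r
print(r.hand_in()); print(r.sense()['time'])"
```

```text
the job is handed in; nothing more can be done
None
the job is handed in; nothing more can be done
```

The job is handed in, about 46 s into the 72 s allowed. I slid the bottle into the bay with the flank of one open finger and pressed it on the stop. I then swung the bar shut by caging its pin between the fingers.

- **Stop press:** I held about 16.5 N at the tool for roughly half a second. After subtracting the most that friction could take, that leaves about 7–8 N on the stop, inside the 4–20 N band. This is an estimate, because the stop force itself cannot be read.
- **First press:** My first press, at about 12 N, touched too high, on the shell. The bottle leaned by about 0.02 rad, so I backed off, moved the contact inboard and pressed again. The bottle leaned slightly again under that load. It stood upright after each release.
- **Bar:** It reached its hard end with about 17 N on the tool. In the last pictures it lies straight across the mouth.
- **Last pictures:** The bottle is upright at about x = +16 mm in the bay, between the rails. The spray can, hammer and tape roll look unmoved, and the arm is clear with no measurable tool force.
- **Disagreement:** The touch point came later than I expected from the pictures, at bottle x of about +16 mm rather than +2 mm. It is still inside the stated range.

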